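Press the end cap home with the bench clamp, then release the jaw

ROBOT

A 6-joint arm with a two-finger parallel gripper is mounted at the origin on the work surface. World frame = base frame: x ahead of the robot, y to its left, z up, the work surface at z = 0. Lengths are in mm, angles in rad, forces in N, time in s.
With the tool pointing down it reaches from about 350 to 875 mm from the base axis. Payload 4.2 kg.
Tool frame: the origin (TCP) lies midway between the tips of the shut fingers; the grasp point (between the pads) lies behind it (arm.tcp_to_grasp is the z of the grasp point in the tool frame, in mm); z points along the fingers, y is the direction in which the jaws open and shut (so a half turn about z gives the same grasp; the last joint's range is limited). The gripper opens to 85 mm and grips with 20 to 120 N. Pads are 22 mm wide; open, the fingers measure 114 mm over their backs; the gripper's body (76 mm by 85 mm) begins 54 mm behind the grasp point. The pads swing forward as they close: fully open they stand 13 mm farther back than shut.
Start: joints at [1.583, 0.385, 0.008, 0, -1.194, -0.259], TCP at [152.657, 606.049, 231.312] pointing down, gripper open.
Joint ranges: [-3.14, 3.14], [-1.21, 2.06], [-1.07, 1.41], [-3.16, 2.05], [-2.99, -0.16], [-3.1, 3.1]. Speed limits (rad/s): [2.79, 2.79, 3.14, 3.14, 3.14, 3.14].

INTERFACE

Orientations are given as a unit quaternion [x, y, z, w].
In Python, from bench import arm, optics, job_done gives the robot as it stands.
- The arm moves only by the tool carry_out, never from a script. Its argument "increments" is a list that holds one entry, the list of rows, each a list of 7 numbers: the shift along the world's x, y, z in m, then the turn, a rotation vector about the world's x, y, z in degrees, then the closure, from -1 (fully open) to 1 (shut). In form: [[[x, y, z, ax, ay, az, fingers], ...]]. A call has 1 to 5 rows; each row shifts and turns the commanded pose from where the row before left it; what a row does not reach is not made up. A row lasts 1/10 s, in which the tool goes at most 50 mm and 8.59 degrees, less where a joint would pass 70% of its speed; a pose out of reach is approached as far as the arm can. A call is refused whole if a number of a shift passes 0.05 or a number of a turn 8.59, either way. A call with a gripper value outside its range is refused whole. The fingers move at their own pace and stop on an object; the grip force is fixed at half the most. Time passes only in rows, so rows that do not move let the fingers close. It gives the time, the measured TCP pose, the force and the opening at its end, in the units of the state.
- arm.read_state(): the state, without advancing time (a new reading comes with each control period).
- optics.get_image(name): name is "side" or "top" or "wrist"; returns a dict with "color" (400x640x3 uint8, red, green, blue), "fx", "fy", "cx", "cy" (pixels), "rvec" (rotation vector, rad) and "tvec" (3), from world to camera coordinates, as OpenCV has them. Camera axes: x right, y down, z forward; pixel columns grow to the right and rows downward; lengths in mm; the calibration is good to about 2 mm. A picture is of the moment at which its call begins. There is no depth.
- job_done(): hands the job in, once; it reports no verdict.
The state is a dict: "clock": time; "joints": joint angles; "joint_vel": joint speeds; "joint_efforts": joint torques, N m; "position": TCP position; "ee_rot": TCP orientation; "contact_force": force on the tool from outside, world axes, zero at the start; "wrist_torque": the same for the moment, N m; "gripper_width": finger opening in mm.
Only numpy, scipy, OpenCV 4.12 (cv2) and the standard library are available. Lean on these libraries where they do the work, as an engineer would, in place of code of your own. Each camera call takes 0.05 s, during which the arm holds its last target.

TASK

Squeeze the bench clamp's orange trigger again and again until its jaw has pressed the dark end cap fully home on the wooden box, leaving the jaw and the cap to the mechanism meanwhile. Then press the red release lever all the way down, leave it down, and slide the jaw fully back by its black knob, so that the box is free to come out. Do not knock the magnifier that hangs over the handle, and leave the dropper bottle, tub, tin and brush where they are.

Things in the scene. Friction and masses are not known exactly. Their poses are not given: they have to be found in the camera images.
- clamp: Blue clamp fixed on a wooden board (150 x 405 x 12 mm). Origin on the table top (z 0). y runs along the clamp's rod, from housing to box; x away from the robot, z up (yaw within 0.3 rad). Offsets (x, y, z) in all entries are in this frame, in mm. Housing: x -14 to 98, y -50 to 43, top at z 78 (82 at x < 38).
- handle (a point): Fixed black handle: a level bar y -42 to -26, z 46 to 74, sticking out of the housing towards the robot to x -105; free table below. The point lies in it at (-85, -34, 60). Handle and trigger together measure 59 mm across here when released (y -42 to 17), 34 mm when squeezed (y -42 to -8).
- trigger (a joint): Orange trigger, a bar 14 wide, z 45 to 75, on the handle's +y side, 105 long from its upright pivot at (0, 0, 60) towards the robot. 0 released; 0.30 rad fully squeezed towards the handle (-y), a stop. Springs back (2.5 to 5 N at the pad). Each full squeeze and full release advances the jaw 10 mm (half squeezes may not catch); pushing the cap takes about 15 N at the pad.
- trigger_pad (a point): Point in the trigger's bar, half-way up, where fingers squeeze it, 85 mm from the pivot. Released it lies at (-85, 8.5, 60); it moves 25 mm towards -y when squeezed.
- jaw: Sliding jaw on a ribbed rod, with an upright black knob 16 mm in diameter, z 86 to 122. Origin: middle of the knob, at (71, 86 + travel, 104). Travel 0 = fully back (a stop), 45 = cap home. Orange pad 44 wide, z 33 to 79, front face 14 ahead (+y) of the origin. A catch stops it sliding back over more than one 10 mm notch until the release lever is down; then it slides with about 4 N.
- cap: Dark wooden end cap, a plate 70 x 8 x 72 mm with a plug tight in the box's open end. Origin: middle of the top edge of the face that the jaw pushes, at (71, 145 - gap, 84). gap = how far it still stands off the box: 0 is fully home (a hard stop), 8 to 22 mm at the start. Takes about 16 N to push and stays where it is pushed.
- box_end (a point): Pale wooden box, 70 wide, 100 long, top at z 84, fixed against a blue end stop (y 253 to 271, top at z 112). The point is the middle of the top edge of its open end, at (71, 153, 84), which meets the cap's plate when the cap is home.
- lever (a joint): Red release lever on top of the housing, pivot at (71, 30, 86), a bar 18 wide that rises from the pivot towards -y. 0 = up (jaw held), 0.60 rad = pressed fully down, nearly level (jaw free). It takes about 3 N at the tip and stays where it is left.
- lever_tip (a point): Upper face of the lever's tip (22 x 16 mm), 66 mm from the pivot. Up it lies at (71, -24, 124), pressed down at (71, -36, 87).
- magnifier: Fixed magnifier: level white ring, outer diameter 92 mm, with a clear lens, z 153 to 163, centred straight above the origin, about (-40, -12) in the clamp's frame. It hangs over handle and trigger, so the gripper must come in below it from the robot's side, tilted about 35 degrees. From the ring a brass rod runs 165 mm to -y, to a 12 mm brass post on a round foot. Axes as the clamp's.
- dropper_mid (a point): Amber dropper bottle, 38 mm in diameter, 85 mm high, standing; the point is half-way up. A bystander.
- tub_mid (a point): White plastic tub, about 72 mm wide at the rim, 75 mm high, standing; the point is half-way up. A bystander.
- tin_mid (a point): Red tin, 64 mm in diameter, 50 mm high, standing; the point is half-way up. A bystander.
- brush_grip (a point): Red-handled brush, 170 mm long, lying on the table; the point is on its handle. A bystander.

How it is judged:
By the outcome, as a careful person would: the job done as asked, in the order asked, and still so for the second after the job is handed in, with the robot touching nothing.
It also fails if it takes over 62 s, if anything falls off the work surface, if the arm or the gripper's body presses on something with over 40 N, if the wrist force passes 120 N, or if a joint passes its speed limit or range.

## Working session

There is one attempt and no reset: what is moved stays moved. The work goes in short steps, Python scripts to look and compute and a tool call to move; the robot and the scene stay as the last step left them, time stands still between calls to the robot, and variables do not carry over. Pictures are saved under pics/ and viewed, and the job is handed in when it is done.

Besides the shell and the picture viewer there is one more tool, called after "Emit:" by a JSON object that holds its "fn" and its "kwargs", one argument or row to a line. carry_out: Moves the arm, as the interface text tells. Its arguments: {"type":"object","properties":{"increments":{"type":"array","items":{"type":"array","items":{"type":"array","items":{"type":"number"}}}}},"required":["increments"]}

```bash
ls; mkdir -p pics
python3 - <<'E'
from bench import arm, optics
import cv2,json
print(arm.read_state(), arm.tcp_to_grasp)
for n in ("side","top","wrist"):
    d=optics.get_image(n); cv2.imwrite(f"pics/{n}0.png",d["color"][:,:,::-1])
    print(n,{k:v for k,v in d.items() if k!="color"})
E
```

```text
pics
{'clock': 0.0, 'joints': array([ 1.58257552e+00,  3.85561508e-01,  6.62181982e-03, -5.09112516e-04,
       -1.19399356e+00, -2.58579266e-01]), 'joint_vel': array([-0.00095336, -0.00041083, -0.00016109, -0.00108806,  0.00183369,
        0.00260789]), 'joint_efforts': array([-3.64905418e-04, -3.92283833e+01,  1.88392246e+01,  4.18583527e+00,
       -4.69696926e-03, -3.74851680e-06]), 'position': array([152.53754103, 605.49620232, 230.21552442]), 'ee_rot': array([ 9.92383714e-01, -1.23180224e-01, -9.04454723e-05,  1.09059718e-03]), 'contact_force': array([-0.15337201, -0.08865326, -1.59990394]), 'wrist_torque': array([ 0.02447801, -0.00794961,  0.053652  ]), 'gripper_width': 85.67570378218561} -18.700000000000003
side {'fx': 401.0822056359337, 'fy': 401.0822056359337, 'cx': 320.22951585020934, 'cy': 198.7918282972573, 'rvec': array([ 0.50669612, -2.75533132,  1.13854876]), 'tvec': array([551.21000546, 223.57532529, 699.49949837])}
top {'fx': 482.1711548588524, 'fy': 482.1711548588524, 'cx': 318.4251739753264, 'cy': 198.28139432431303, 'rvec': array([ 2.1446371 , -2.09278916,  0.19681689]), 'tvec': array([  18.12865986,  613.66179308, 1050.30056959])}
wrist {'fx': 336.12985216994923, 'fy': 336.12985216994923, 'cx': 315.8061858813463, 'cy': 201.69706403497221, 'rvec': array([-1.8135084 ,  2.32836539,  0.32377629]), 'tvec': array([625.71317236, -34.99288884, 379.35269474])}
```

View pics/top0.png

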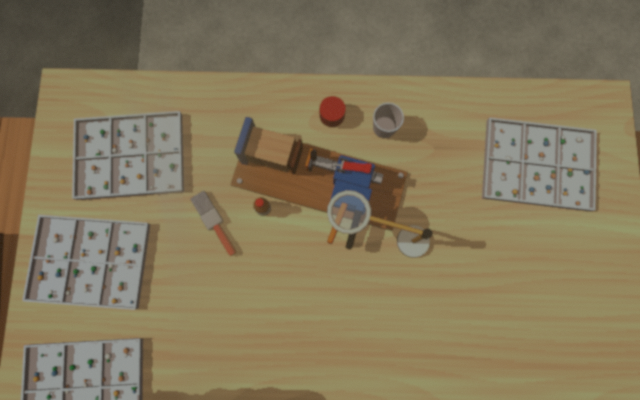

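View pics/side0.png

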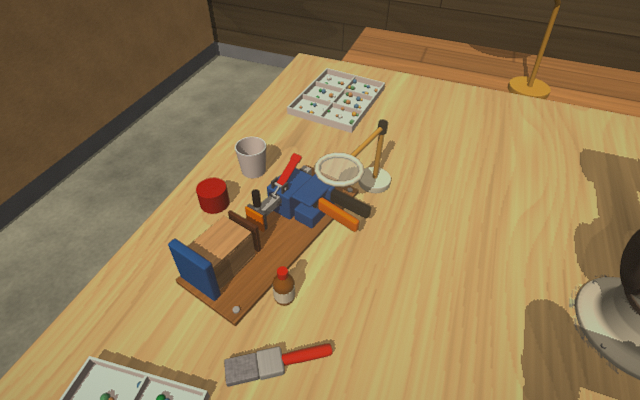

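View pics/wrist0.png

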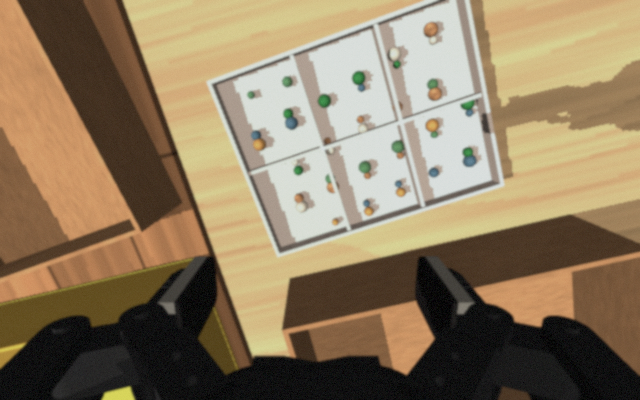

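```bash
cat > h.py <<'E'
import numpy as np, cv2
from scipy.spatial.transform import Rotation as R
from bench import arm, optics
def ray(d,u,v):
    M=cv2.Rodrigues(d["rvec"])[0]; c=-M.T@d["tvec"]
    r=M.T@np.array([(u-d["cx"])/d["fx"],(v-d["cy"])/d["fy"],1.]); return c,r
def onz(d,u,v,z):
    c,r=ray(d,u,v); return c+r*(z-c[2])/r[2]
def proj(d,P):
    K=np.array([[d["fx"],0,d["cx"]],[0,d["fy"],d["cy"]],[0,0,1]])
    return cv2.projectPoints(np.atleast_2d(np.array(P,float)),d["rvec"],d["tvec"],K,None)[0][:,0]
def crop(n,x0,y0,x1,y1,s,name,pts=None):
    d=optics.get_image(n); im=d["color"][y0:y1,x0:x1,::-1]
    im=cv2.resize(im,None,fx=s,fy=s,interpolation=cv2.INTER_CUBIC)
    if pts is not None:
        for u,v in proj(d,pts): cv2.circle(im,(int((u-x0+.5)*s),int((v-y0+.5)*s)),3,(0,255,0),1)
    cv2.imwrite(f"pics/{name}.png",im); return d
E
python3 - <<'E'
from h import *
crop("top",220,80,460,260,3.3,"top1"); crop("side",160,110,400,310,3,"side1")
E
```

```text
(no output)
```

View pics/top1.png

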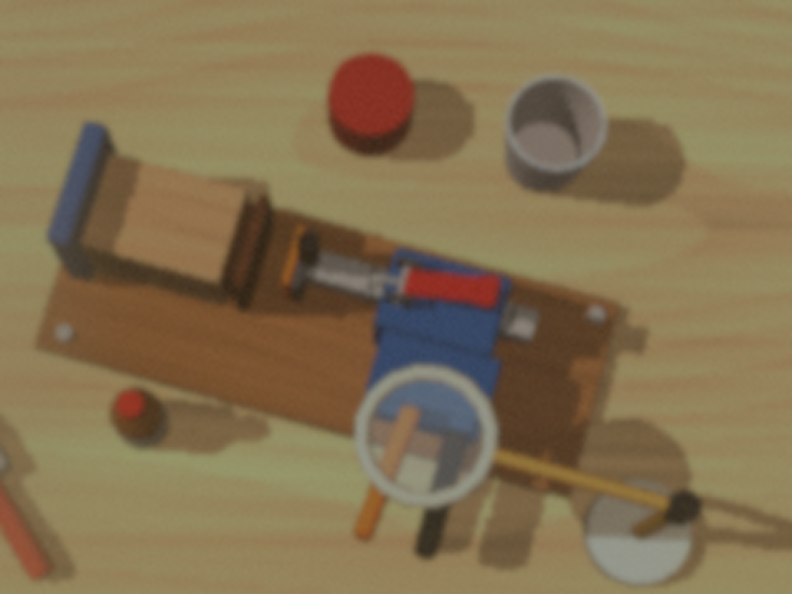

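View pics/side1.png

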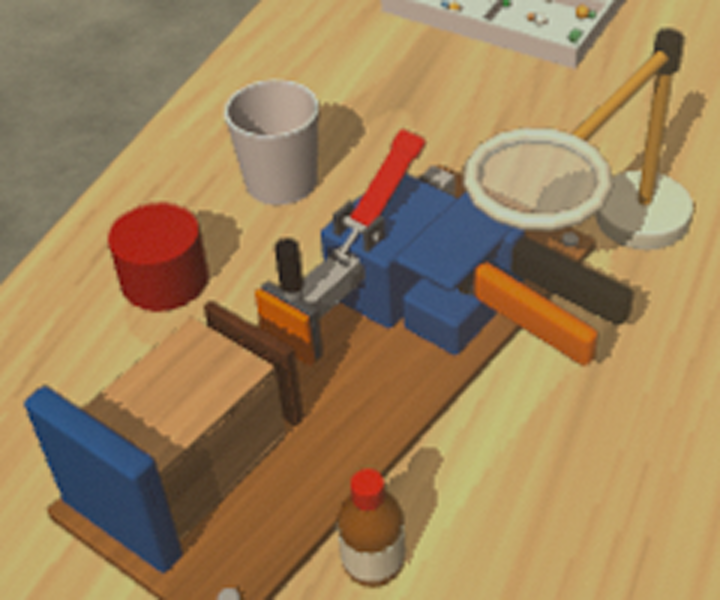

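```bash
cat > fit.py <<'E'
from h import *
from scipy.optimize import least_squares
dt=optics.get_image("top"); ds=optics.get_image("side")
T=[((98,43,78),397,250),((98,-50,78),510,275),((-40,-12,158),427,434),((71,-30,123),492,290),((-105,-34,74),428,545),((-105,10,75),363,532),((71,271,112),70,178)]
S=[((-40,-12,158),538,178),((71,-28,124),411,139),((-105,-42,74),632,292),((-105,17,60),577,352),((71,271,112),88,430)]
obs=[(dt,P,u/3.3+220-.3,v/3.3+80-.3) for P,u,v in T]+[(ds,P,u/3+160-.3,v/3+110-.3) for P,u,v in S]
def W(p,P):
    P=np.atleast_2d(np.array(P,float)); c,s=np.cos(p[2]),np.sin(p[2])
    return np.c_[p[0]+c*P[:,0]-s*P[:,1],p[1]+s*P[:,0]+c*P[:,1],P[:,2]]
f=lambda p:np.concatenate([proj(d,W(p,P))[0]-[u,v] for d,P,u,v in obs])
if __name__=="__main__":
    r=least_squares(f,[600,0,0.],loss="soft_l1"); p=r.x; print(p); print(f(p).reshape(-1,2).round(1))
    np.save("p.npy",p)
    pts=[(98,43,78),(98,-50,78),(-14,-50,78),(38,43,82),(38,-50,82),(-40,-12,158),(71,-24,124),(-85,-34,74),(-105,-34,74),(-105,10,75),(-85,8.5,75),(0,0,75),(71,153,84),(36,153,84),(106,153,84),(71,271,112),(71,253,84),(71,86,122)]
    crop("top",220,80,460,260,3.3,"top2",W(p,pts)); crop("side",160,110,400,310,3,"side2",W(p,pts))
E
python3 fit.py
```

```text
[ 6.10440355e+02 -3.09399742e+01 -2.55779556e-01]
[[ 0.  -2.3]
 [ 4.9  1. ]
 [ 0.2 -0.3]
 [ 0.9  0.1]
 [-0.6  2.7]
 [ 0.1  1.1]
 [-1.2 -0.6]
 [-1.2 -1.1]
 [-0.9 -0.7]
 [ 1.2 -2.1]
 [ 3.3  0.9]
 [-5.1  2. ]]
```

```bash
sleep 1
```

```text
(no output)
```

View pics/top2.png

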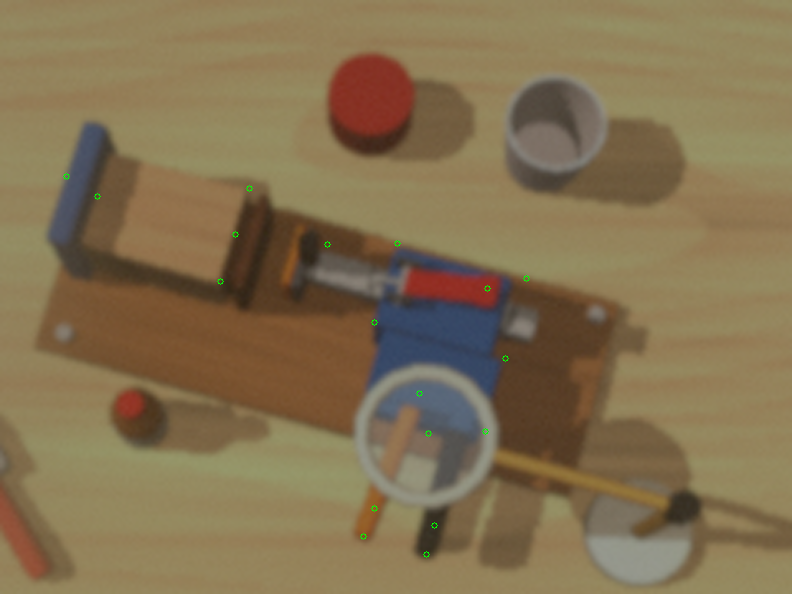

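View pics/side2.png

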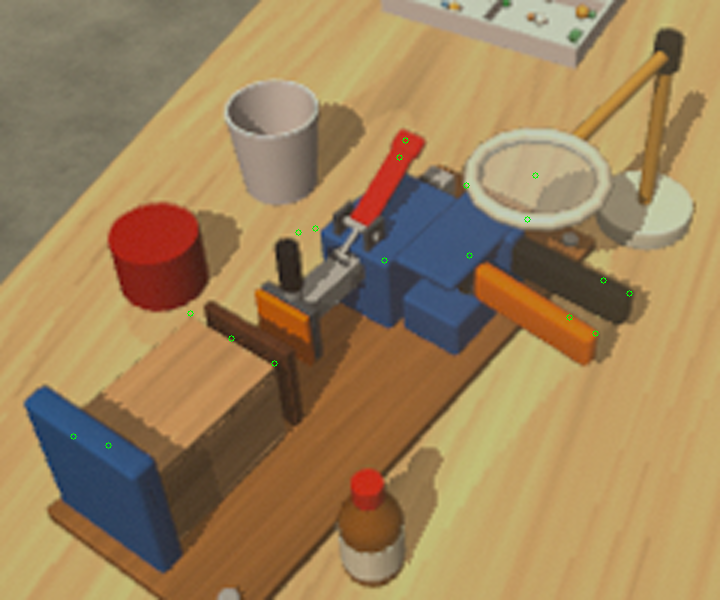

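```bash
cat > fit2.py <<'E'
import fit; from fit import *
for a,b in [((38,347),(572,495)),((271,206),(620,303))]:
    A,B=[onz(dt,u/3.3+220-.3,v/3.3+80-.3,12) for u,v in (a,b)]; d=A-B; print("yaw",np.arctan2(-d[0],d[1]),np.linalg.norm(d),A,B)
T=[((-40,-12,158),427,434),((71,-32,120),499,289),((-105,-34,74),428,552),((-105,10,75),363,537),((36,153,84),217,283)]
S=[((-40,-12,158),538,178),((71,-28,124),411,139),((-105,-42,74),632,290),((-105,17,75),575,342),((-105,3,75),598,333)]
fit.obs=[(dt,P,u/3.3+220-.3,v/3.3+80-.3) for P,u,v in T]+[(ds,P,u/3+160-.3,v/3+110-.3) for P,u,v in S]
r=least_squares(f,[600,0,-.25],loss="soft_l1"); p=r.x; print(p); print(f(p).reshape(-1,2).round(1))
np.save("p.npy",p)
# two-view
def tri(a,b):
    c1,r1=ray(dt,a[0]/3.3+219.7,a[1]/3.3+79.7); c2,r2=ray(ds,b[0]/3+159.7,b[1]/3+109.7)
    s=np.linalg.lstsq(np.c_[r1,-r2],c2-c1,rcond=None)[0]; A=c1+r1*s[0];B=c2+r2*s[1]; return (A+B)/2,np.linalg.norm(A-B)
def inv(P): 
    c,s=np.cos(p[2]),np.sin(p[2]); x,y=P[0]-p[0],P[1]-p[1]; return np.r_[c*x+s*y,-s*x+c*y,P[2]].round(1)
for n,a,b in [("ring",(427,434),(538,178)),("knobtop",(312,238),(287,243)),("capmidtop",(257,200),(210,310)),("capnear",(248,303),(293,350)),("leverend",(500,289),(414,137)),("handle end top",(428,549),(620,297)),("trig end",(363,534),(586,338))]:
    P,e=tri(a,b); print(n,P.round(1),inv(P),round(e,1))
E
python3 fit2.py
```

```text
yaw -0.24971625046390408 402.16641548511285 [649.96195558 244.71448992  12.        ] [ 550.5749631  -144.97776233   12.        ]
yaw -0.25747898185734874 267.37952766603513 [761.39148394  77.72191804  12.        ] [ 693.30503833 -180.8434465    12.        ]
[ 6.10293039e+02 -2.97139786e+01 -2.60758395e-01]
[[-0.5 -0.3]
 [-0.9  1.2]
 [-1.4  0.6]
 [-0.7 -0.5]
 [ 0.5 -0.9]
 [-1.4 -0.6]
 [-0.9 -0.4]
 [ 1.  -0.8]
 [ 4.3 -0.3]
 [ 0.5 -1.7]]
ring [567.3 -32.3 156.3] [-40.9 -13.6 156.3] 2.1
knobtop [704.4  44.2 120.8] [ 71.8  95.7 120.8] 2.1
capmidtop [741.7  83.9  84.6] [ 97.7 143.7  84.6] 1.7
capnear [675.1  89.7  78.4] [ 31.8 132.1  78.4] 10.0
leverend [672.  -81.9 119.9] [ 73.  -34.5 119.9] 2.9
handle end top [505.3 -38.9  66. ] [-99.1 -36.   66. ] 2.0
trig end [514.8   5.5  67.9] [-101.3    9.4   67.9] 3.2
```

```bash
cat >> h.py <<'E'
p=np.array([610.3,-29.7,-0.257])
def W1(P):
    c,s=np.cos(p[2]),np.sin(p[2]); return np.array([p[0]+c*P[0]-s*P[1],p[1]+s*P[0]+c*P[1],P[2]])
def inv(P):
    c,s=np.cos(p[2]),np.sin(p[2]); x,y=P[0]-p[0],P[1]-p[1]; return np.r_[c*x+s*y,-s*x+c*y,P[2]].round(1)
def Rt(tilt): # tool rot: y = -clamp y, tilted
    b=np.array([[1,0,0],[0,-1,0],[0,0,-1.]])
    return R.from_euler("z",p[2])*R.from_rotvec([0,-np.radians(tilt),0])*R.from_matrix(b)
def delta(G,tilt,tcp=False):
    s=arm.read_state(); Rg=Rt(tilt); P=W1(G)
    if not tcp: P=P-Rg.apply([0,0,arm.tcp_to_grasp])
    rv=(Rg*R.from_quat(s["ee_rot"]).inv()).as_rotvec(degrees=True)
    print("target TCP",P.round(1),"d mm",(P-s["position"]).round(1),"rot",rv.round(2),"t",s["clock"].round(2) if hasattr(s["clock"],'round') else s["clock"]); 
def st():
    s=arm.read_state(); g=s["position"]+R.from_quat(s["ee_rot"]).apply([0,0,arm.tcp_to_grasp]); print("clock",s["clock"],"tcp",s["position"].round(1),"tcp clamp",inv(s["position"]),"grasp clamp",inv(g),"w",s["gripper_width"].__round__(1),"F",s["contact_force"].round(1),"j",s["joints"].round(2))
E
python3 - <<'E'
from h import *
st()
d=optics.get_image("wrist"); M=cv2.Rodrigues(d["rvec"])[0]; s=arm.read_state()
print("cam in tool",R.from_quat(s["ee_rot"]).inv().apply(-M.T@d["tvec"]-s["position"]))
delta((-85,-13,60),36); u=Rt(36).apply([0,0,1]); print(u, 'axis', W1((0,1,0))-W1((0,0,0)))
delta(tuple(np.array((-85,-13,60))-150*np.array([np.sin(np.radians(36)),0,-np.cos(np.radians(36))])),36)
E
```

```text
clock 0.55 tcp [152.6 606.  231.3] tcp clamp [-604.2  498.5  231.3] grasp clamp [-604.2  498.5  250. ] w 85.5 F [ 0.1  0.5 -0.2] j [ 1.58  0.38  0.01 -0.   -1.19 -0.26]
cam in tool [  70.73114456   -1.86544155 -142.49209134]
target TCP [535.4 -23.5  44.9] d mm [ 382.8 -629.5 -186.4] rot [ -8.97 -34.87  -0.57] t 0.6
[ 0.56848054 -0.14940339 -0.80901699] axis [0.25418023 0.96715687 0.        ]
target TCP [450.1  -1.1 166.2] d mm [ 297.5 -607.1  -65.1] rot [ -8.97 -34.87  -0.57] t 0.6
```

Emit:
{"fn": "carry_out", "kwargs": {
  "increments": [
    [[0.015, -0.02, 0.015, 0, 0, -8.5, -1], [0.015, -0.029, 0.015, 0, 0, -8.5, -1], [0.015, -0.029, 0.015, 0, 0, -8.5, -1], [0.015, -0.029, 0.01, 0, 0, -8.5, -1], [0.015, -0.029, 0.01, 0, 0, -8.5, -1]]
  ]
}}

```text
clock: 1.1
position: [228.1, 468.9, 297.0]
ee_rot: [0.879, -0.477, -0.0, -0.0]
contact_force: [0.2, -0.3, 0.3]
gripper_width: 85.2
```

Emit:
{"fn": "carry_out", "kwargs": {
  "increments": [
    [[0.015, -0.03, 0, 0, 0, -8.5, -1], [0.015, -0.03, 0, 0, 0, -8.5, -1], [0.015, -0.03, 0, 0, 0, -8.5, -1], [0.015, -0.03, 0, 0, 0, -8.5, -1], [0.015, -0.03, 0, 0, 0, -8.5, -1]]
  ]
}}

```text
clock: 1.6
position: [303.0, 318.7, 296.6]
ee_rot: [-0.646, 0.763, 0.0, 0.0]
contact_force: [0.3, 0.1, 0.6]
gripper_width: 85.1
```

Emit:
{"fn": "carry_out", "kwargs": {
  "increments": [
    [[0.015, -0.03, 0, 0, 0, -8.5, -1], [0.015, -0.03, 0, 0, 0, -8.5, -1], [0.015, -0.03, 0, 0, 0, -8.5, -1], [0.015, -0.03, 0, 0, 0, -8.5, -1], [0.015, -0.03, 0, 0, 0, -8.5, -1]]
  ]
}}

```text
clock: 2.1
position: [378.0, 168.7, 296.7]
ee_rot: [-0.326, 0.945, 0.0, 0.0]
contact_force: [0.8, 0.6, -0.3]
gripper_width: 85.6
```

```bash
cat >> h.py <<'E'
def Rt(tilt):
    b=np.array([[-1,0,0],[0,1,0],[0,0,-1.]])
    return R.from_euler("z",p[2])*R.from_rotvec([0,-np.radians(tilt),0])*R.from_matrix(b)
E
python3 - <<'E'
from h import *
st()
a=np.radians(36)
delta(tuple(np.array((-85,-13,60))-150*np.array([np.sin(a),0,-np.cos(a)])),0)
E
```

```text
clock 2.1 tcp [378.  168.7 296.7] tcp clamp [-275.1  132.9  296.7] grasp clamp [-275.1  132.9  315.4] w 85.6 F [ 0.8  0.6 -0.3] j [ 0.82 -0.03 -0.35  0.   -1.25 -1.72]
target TCP [439.5   1.7 162.7] d mm [  61.5 -167.  -134. ] rot [-2.000e-02  6.000e-02 -5.275e+01] t 2.1
```

Emit:
{"fn": "carry_out", "kwargs": {
  "increments": [
    [[0.012, -0.03, 0, 0, 0, -8.5, -1], [0.012, -0.03, 0, 0, 0, -8.5, -1], [0.012, -0.03, 0, 0, 0, -8.5, -1], [0.012, -0.03, 0, 0, 0, -8.5, -1], [0.012, -0.03, -0.01, 0, 0, -8.5, -1]]
  ]
}}

```text
clock: 2.6
position: [438.8, 18.9, 287.7]
ee_rot: [0.039, 0.999, 0.001, 0.002]
contact_force: [-0.0, -0.0, -0.2]
gripper_width: 85.4
```

Emit:
{"fn": "carry_out", "kwargs": {
  "increments": [
    [[0.002, -0.01, -0.02, 0, 0, -8.5, -1], [0.002, -0.01, -0.02, 0, 0, -1.7, -1], [0.002, 0, -0.02, -2, -7.8, 0, -1], [0.002, 0, -0.03, -2, -7.8, 0, -1], [0.002, 0, -0.03, -2, -7.8, 0, -1]]
  ]
}}

```text
clock: 3.1
position: [452.2, -12.3, 187.5]
ee_rot: [0.131, 0.975, -0.035, 0.175]
contact_force: [1.4, -2.6, 1.9]
gripper_width: 85.3
```

Run:
```python
from h import *
st()
a=np.radians(36)
delta(tuple(np.array((-85,-13,60))-150*np.array([np.sin(a),0,-np.cos(a)])),36)
delta((-85,-13,60),36)
```

```text
clock 3.1 tcp [452.2 -12.3 187.5] tcp clamp [-157.3  -23.4  187.5] grasp clamp [-163.9  -22.9  205.1] w 85.3 F [ 1.4 -2.6  1.9] j [ 0.47 -0.03 -0.86  0.51 -0.54 -2.72]
target TCP [450.1  -1.1 166.2] d mm [ -2.   11.2 -21.3] rot [ -2.85 -15.32   1.02] t 3.1
target TCP [535.4 -23.5  44.9] d mm [  83.2  -11.2 -142.7] rot [ -2.85 -15.32   1.02] t 3.1
```

Emit:
{"fn": "carry_out", "kwargs": {
  "increments": [
    [[0.006, 0.002, -0.013, -1.4, -7.0, 0, -1], [0.007, 0.002, -0.02, -1.4, -7.0, 0.5, -1], [0.007, 0.002, -0.02, 0, -1.3, 0.5, -1], [0, 0, 0, 0, 0, 0, -1]]
  ]
}}

```text
clock: 3.5
position: [459.2, -42.2, 183.5]
ee_rot: [0.123, 0.961, -0.038, 0.246]
contact_force: [-1.5, 0.1, -0.6]
gripper_width: 85.4
```

Run:
```python
from h import *
st()
delta((-85,-13,60),36)
crop("side",160,80,560,380,2,"side3")
```

```text
clock 3.5 tcp [459.2 -42.2 183.5] tcp clamp [-142.9  -50.5  183.5] grasp clamp [-151.9  -50.3  199.9] w 85.4 F [-1.5  0.1 -0.6] j [ 0.21 -0.06 -1.07  1.13 -0.25 -3.1 ]
target TCP [535.4 -23.5  44.9] d mm [  76.2   18.8 -138.6] rot [-1.13 -7.18  0.07] t 3.5
```

View pics/side3.png

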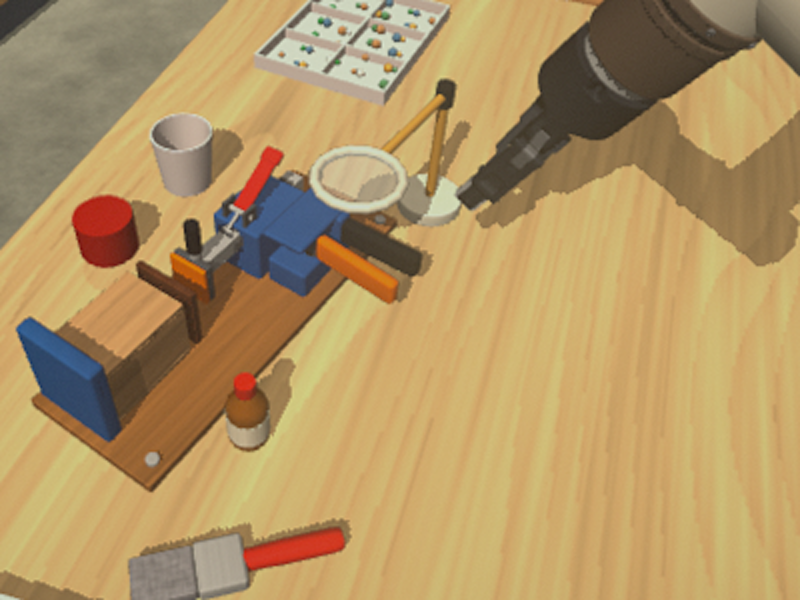

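```bash
cat > kin.py <<'E'
import numpy as np, itertools
from scipy.spatial.transform import Rotation as R
from scipy.optimize import least_squares
from bench import arm
s=arm.read_state()
data=[([1.58257552e+00,3.85561508e-01,6.62181982e-03,-5.09e-4,-1.19399356e+00,-2.58579266e-01],[152.5,605.5,230.3],[.99238,-.12318,-9e-5,.00109]),
([.82,-.03,-.35,0,-1.25,-1.72],[378,168.7,296.7],[-.326,.945,0,0]),
([.47,-.03,-.86,.51,-.54,-2.72],[452.2,-12.3,187.5],[.131,.975,-.035,.175]),
(list(s["joints"]),list(s["position"]),list(s["ee_rot"]))]
def fk(q,L,s4,s6,c6):
    a1,h,L2,a3,L4,d,d5,t=L
    R1=R.from_euler("z",q[0]); P=np.zeros(3)
    P=R1.apply([a1,d,h])
    R2=R1*R.from_euler("y",q[1]); P=P+R2.apply([0,0,L2])
    R3=R2*R.from_euler("y",-q[2]); P=P+R3.apply([L4,0,a3])
    R4=R3*R.from_euler("x",s4*q[3]); R5=R4*R.from_euler("y",-q[4]); 
    R6=R5*R.from_euler("x",s6*q[5]+c6)
    P=P+R5.apply([t,d5,0])
    T=np.array([[0,0,1],[0,1,0],[-1,0,0.]])  # tool axes in x-forward frame: tool z = x
    return P,R6*R.from_matrix(T)
def fit():
    best=None
    for s4,s6 in itertools.product((1,-1),(1,-1)):
      for c6 in np.arange(4)*np.pi/2:
        def res(L):
            o=[]
            for q,P,Q in data:
                p_,r_=fk(q,L,s4,s6,c6); o+=list(p_-P); o+=list((r_*R.from_quat(Q).inv()).as_rotvec()*300)
            return np.array(o)
        r=least_squares(res,[50,400,400,0,400,0,-160,200.],loss="soft_l1",f_scale=5)
        if best is None or r.cost<best[0]: best=(r.cost,s4,s6,c6,r.x,res(r.x))
    return best
if __name__=="__main__":
    b=fit(); print(b[:4],b[4].round(1)); print(b[5].reshape(-1,6).round(1)); np.save("kin.npy",np.r_[b[4],b[1:4]])
E
python3 kin.py
```

```text
(np.float64(3.30708280452317), -1, -1, np.float64(4.71238898038469)) [-9.800e+00  1.639e+02  5.716e+02  4.000e-01  4.296e+02  3.300e+00
 -1.638e+02  3.041e+02]
[[ 0.7  0.1  0.4 -0.   0.   0. ]
 [-0.6  0.5 -0.4  0.2 -0.2  1.9]
 [ 0.1 -0.2  0.3  0.6 -0.7  0.8]
 [-0.   0.1 -0.2  0.   0.  -0. ]]
```

```bash
cat > ik.py <<'E'
from kin import *
import h
k=np.load("kin.npy"); lo=np.array([-3.14,-1.21,-1.07,-3.16,-2.99,-3.1])+.01; hi=np.array([3.14,2.06,1.41,2.05,-.16,3.1])-.01
def ik(P,Rg,n=25,seed=0):
    rng=np.random.default_rng(seed); sols=[]
    for i in range(n):
        q0=lo+(hi-lo)*rng.random(6)
        if i%2: q0[0]=rng.uniform(-1,1); q0[1]=rng.uniform(-.3,1)
        def f(q):
            p_,r_=fk(q,k[:8],*k[8:]); return np.r_[p_-P,(r_*Rg.inv()).as_rotvec()*300]
        r=least_squares(f,q0,bounds=(lo,hi),max_nfev=60)
        if r.cost<2 and not any(np.abs(r.x-s).max()<.05 for s in sols): sols.append(r.x)
    return sols
def tgt(G,tilt,flip,back=0):
    b=np.diag([-1,1,-1.]) if flip else np.diag([1,-1,-1.])
    Rg=R.from_euler("z",h.p[2])*R.from_rotvec([0,-np.radians(tilt),0])*R.from_matrix(b)
    u=Rg.apply([0,0,1]); return h.W1(G)+u*(18.7-back),Rg
if __name__=="__main__":
  for flip in (1,0):
    for tilt in (30,36,40):
      for back in (0,60,110):
        P,Rg=tgt((-85,-13,60),tilt,flip,back)
        print(flip,tilt,back,[list(s.round(2)) for s in ik(P,Rg)])
E
python3 ik.py
```

```text
1 30 0 []
1 30 60 []
1 30 110 []
1 36 0 []
1 36 60 []
1 36 110 []
1 40 0 [[np.float64(-0.4), np.float64(0.37), np.float64(-0.83), np.float64(-2.86), np.float64(-0.34), np.float64(1.41)]]
1 40 60 []
1 40 110 []
0 30 0 []
0 30 60 []
0 30 110 []
0 36 0 []
0 36 60 []
0 36 110 []
0 40 0 [[np.float64(-0.4), np.float64(0.37), np.float64(-0.83), np.float64(-2.86), np.float64(-0.34), np.float64(-1.73)]]
0 40 60 []
0 40 110 []
```

Run:
```python
from ik import *
for flip in (1,0):
    for tilt in (45,50,55):
      for back in (0,80,140):
        P,Rg=tgt((-85,-13,60),tilt,flip,back)
        print(flip,tilt,back,[s.round(2).tolist() for s in ik(P,Rg,30)])
# diagnostics: normal branch, tilt 25/20
for tilt in (15,22): 
    P,Rg=tgt((-85,-13,60),tilt,0,0); print(tilt,[s.round(2).tolist() for s in ik(P,Rg,30)])
```

```text
1 45 0 [[-0.42, 0.41, -0.91, -2.92, -0.55, 1.49]]
1 45 80 [[-0.43, 0.17, -0.92, -2.75, -0.31, 1.31]]
1 45 140 []
1 50 0 [[-0.44, 0.47, -0.98, -2.94, -0.75, 1.54]]
1 50 80 [[-0.47, 0.24, -1.04, -2.85, -0.59, 1.46]]
1 50 140 [[-0.45, 0.0, -0.99, -2.65, -0.32, 1.23]]
1 55 0 [[-0.45, 0.54, -1.03, -2.95, -0.97, 1.57]]
1 55 80 []
1 55 140 []
0 45 0 [[-0.42, 0.41, -0.91, -2.92, -0.55, -1.65]]
0 45 80 [[-0.43, 0.17, -0.92, -2.75, -0.31, -1.83]]
0 45 140 []
0 50 0 [[-0.44, 0.47, -0.98, -2.94, -0.75, -1.6]]
0 50 80 [[-0.47, 0.24, -1.04, -2.85, -0.59, -1.68]]
0 50 140 [[-0.45, 0.0, -0.99, -2.65, -0.32, -1.91]]
0 55 0 [[-0.45, 0.54, -1.03, -2.95, -0.97, -1.57]]
0 55 80 []
0 55 140 []
15 [[0.24, 0.35, -0.88, 0.8, -0.17, 0.29]]
22 []
```

```bash
cat > plan.py <<'E'
from ik import *
def path(wps,maxdeg=8.2,maxmm=45,vmax=0.6*2.79*.1):
    rows=[];qs=[]
    q=np.array(wps[0]); 
    for w in wps[1:]:
        w=np.array(w); n=1
        while True:
            Q=[q+(w-q)*i/n for i in range(n+1)]; F=[fk(x,k[:8],*k[8:]) for x in Q]
            r=[np.r_[F[i+1][0]-F[i][0],(F[i+1][1]*F[i][1].inv()).as_rotvec(degrees=True)] for i in range(n)]
            if max(np.abs(x[3:]).max() for x in r)<maxdeg and max(np.linalg.norm(x[3:]) for x in r)<8.55 and max(np.linalg.norm(x[:3]) for x in r)<maxmm and np.abs(w-q).max()/n<vmax: break
            n+=1
        rows+=r; qs+=Q[1:]; q=w
    return np.array(rows),np.array(qs)
if __name__=="__main__":
    A=arm.read_state()["joints"]
    B=[.3,-.1,-.7,0,-.9,-1.9]; C=[0,-.1,-.8,-1.4,-.9,-.4]
    for flip in (1,0):
        P,Rg=tgt((-85,-13,60),48,flip,110); D=ik(P,Rg)[0]; print(D.round(2))
        C[5]=-.4 if flip else -1.9
        r,q=path([A,B,C,D]); print(flip,len(r))
        for x,y in zip(r,q):
            f=fk(y,k[:8],*k[8:]); print((x[:3]/1000).round(3),x[3:].round(1),"|",y.round(2),f[0].round(0),f[1].apply([0,0,1]).round(2))
E
python3 plan.py
```

```text
[-0.45  0.09 -0.97 -2.72 -0.35  1.3 ]
1 28
[ 0.001 -0.03   0.012] [-2.7  1.  -0.8] | [ 0.22 -0.06 -1.02  0.98 -0.33 -2.95] [459. -72. 194.] [ 0.44 -0.18 -0.88]
[-0.006 -0.024  0.007] [-1.8  2.  -0.4] | [ 0.23 -0.07 -0.98  0.84 -0.42 -2.8 ] [453. -96. 201.] [ 0.41 -0.21 -0.89]
[-0.012 -0.017  0.003] [-0.9  2.9  0. ] | [ 0.24 -0.07 -0.93  0.7  -0.5  -2.65] [ 442. -112.  204.] [ 0.37 -0.23 -0.9 ]
[-0.016 -0.008 -0.001] [0.2 3.5 0.7] | [ 0.25 -0.08 -0.88  0.56 -0.58 -2.5 ] [ 426. -120.  204.] [ 0.31 -0.22 -0.92]
[-0.019  0.001 -0.004] [1.3 3.9 1.5] | [ 0.27 -0.08 -0.84  0.42 -0.66 -2.35] [ 407. -120.  200.] [ 0.25 -0.19 -0.95]
[-0.021  0.01  -0.005] [2.5 4.1 2.3] | [ 0.28 -0.09 -0.79  0.28 -0.74 -2.2 ] [ 386. -109.  195.] [ 0.19 -0.14 -0.97]
[-0.021  0.019 -0.005] [3.6 4.  3.3] | [ 0.29 -0.09 -0.75  0.14 -0.82 -2.05] [364. -90. 190.] [ 0.13 -0.07 -0.99]
[-0.021  0.028 -0.003] [4.7 3.7 4.2] | [ 0.3 -0.1 -0.7  0.  -0.9 -1.9] [343. -62. 187.] [ 0.07  0.02 -1.  ]
[-0.031  0.021 -0.023] [6.4 1.9 2.5] | [ 0.27 -0.1  -0.71 -0.16 -0.9  -1.73] [312. -41. 164.] [ 0.03  0.13 -0.99]
[-0.027  0.027 -
[... 5242 characters left out ...]
 0.014 -0.022 -0.006] [ 2.4  2.3 -7.7] | [-0.28  0.02 -0.91 -2.21 -0.56 -1.86] [436. 117. 167.] [ 0.85  0.2  -0.48]
[ 0.011 -0.023 -0.007] [ 2.5  2.4 -7.6] | [-0.31  0.03 -0.92 -2.32 -0.52 -1.86] [447.  94. 159.] [ 0.85  0.11 -0.51]
[ 0.008 -0.024 -0.008] [ 2.7  2.5 -7.6] | [-0.34  0.05 -0.93 -2.42 -0.48 -1.85] [454.  70. 151.] [ 0.84  0.02 -0.55]
[ 0.005 -0.025 -0.009] [ 2.8  2.6 -7.5] | [-0.38  0.06 -0.95 -2.52 -0.44 -1.85] [459.  45. 142.] [ 0.81 -0.06 -0.58]
[ 0.002 -0.024 -0.01 ] [ 3.   2.6 -7.5] | [-0.41  0.08 -0.96 -2.62 -0.4  -1.84] [460.  20. 132.] [ 0.77 -0.13 -0.63]
[-0.001 -0.024 -0.011] [ 3.1  2.7 -7.4] | [-0.45  0.09 -0.97 -2.72 -0.35 -1.84] [459.  -3. 121.] [ 0.72 -0.19 -0.67]
```

Emit:
{"fn": "carry_out", "kwargs": {
  "increments": [
    [[0.001, -0.03, 0.012, -2.7, 1.0, -0.8, -1], [-0.006, -0.024, 0.007, -1.8, 2.0, -0.4, -1], [-0.012, -0.017, 0.003, -0.9, 2.9, 0, -1], [-0.016, -0.008, -0.001, 0.2, 3.5, 0.7, -1], [-0.019, 0.001, -0.004, 1.3, 3.9, 1.5, -1]]
  ]
}}

```text
clock: 4.05
position: [405.0, -116.9, 198.4]
ee_rot: [0.094, 0.983, -0.081, 0.135]
contact_force: [1.2, -1.5, 1.0]
gripper_width: 85.3
```

```bash
cat > pl2.py <<'E'
from plan import *
def show(wps,**kw):
    s=arm.read_state(); A=s["joints"]; f=fk(A,k[:8],*k[8:]); print("t",s["clock"],"fk err",(f[0]-s["position"]).round(1),(f[1]*R.from_quat(s["ee_rot"]).inv()).as_rotvec(degrees=True).round(1),"q",A.round(2))
    r,q=path([A]+wps,**kw)
    for i,(x,y) in enumerate(zip(r,q)):
        f=fk(y,k[:8],*k[8:]); print([*(x[:3]/1000).round(3).tolist(),*x[3:].round(1).tolist()],"|",y.round(2) if i%5==4 else "",f[0].round(0) if i%5==4 else "")
    F=fk(q[-1],k[:8],*k[8:])
E
python3 - <<'E'
from pl2 import *
D=[-.45,.09,-.97,-2.72,-.35,1.3]
show([[.3,-.1,-.7,0,-.9,-1.9],[0,-.1,-.8,-1.4,-.9,-.4]])
E
```

```text
t 4.05 fk err [-1.6 -2.4 -0.1] [0. 0. 0.] q [ 0.27 -0.09 -0.84  0.41 -0.66 -2.33]
[-0.02, 0.011, -0.004, 2.4, 4.0, 2.3] |  
[-0.02, 0.019, -0.004, 3.5, 3.9, 3.2] |  
[-0.02, 0.028, -0.003, 4.6, 3.6, 4.1] |  
[-0.031, 0.021, -0.023, 6.4, 1.9, 2.5] |  
[-0.027, 0.027, -0.017, 6.7, 0.6, 2.3] | [ 0.23 -0.1  -0.72 -0.31 -0.9  -1.57] [286. -14. 147.]
[-0.021, 0.031, -0.011, 6.8, -0.8, 2.0] |  
[-0.015, 0.034, -0.006, 6.7, -2.1, 1.5] |  
[-0.008, 0.035, -0.0, 6.4, -3.3, 0.9] |  
[-0.001, 0.035, 0.005, 5.9, -4.4, 0.1] |  
[0.006, 0.033, 0.01, 5.2, -5.3, -0.6] | [ 0.07 -0.1  -0.78 -1.09 -0.9  -0.73] [245. 155. 146.]
[0.013, 0.03, 0.015, 4.5, -6.0, -1.5] |  
[0.019, 0.025, 0.019, 3.6, -6.6, -2.4] |
```

Model tracks (it fits to about 2 mm). Continue.

Emit:
{"fn": "carry_out", "kwargs": {
  "increments": [
    [[-0.02, 0.011, -0.004, 2.4, 4.0, 2.3, -1], [-0.02, 0.019, -0.004, 3.5, 3.9, 3.2, -1], [-0.02, 0.028, -0.003, 4.6, 3.6, 4.1, -1], [-0.031, 0.021, -0.023, 6.4, 1.9, 2.5, -1], [-0.027, 0.027, -0.017, 6.7, 0.6, 2.3, -1]]
  ]
}}

```text
clock: 4.55
position: [287.0, -8.7, 147.7]
ee_rot: [-0.026, 0.991, 0.128, 0.011]
contact_force: [-0.1, -0.3, 0.4]
gripper_width: 85.4
```

Emit:
{"fn": "carry_out", "kwargs": {
  "increments": [
    [[-0.021, 0.031, -0.011, 6.8, -0.8, 2.0, -1], [-0.015, 0.034, -0.006, 6.7, -2.1, 1.5, -1], [-0.008, 0.035, 0, 6.4, -3.3, 0.9, -1], [-0.001, 0.035, 0.005, 5.9, -4.4, 0.1, -1], [0.006, 0.033, 0.01, 5.2, -5.3, -0.6, -1]]
  ]
}}

```text
clock: 5.05
position: [248.5, 159.1, 147.1]
ee_rot: [-0.084, 0.909, 0.378, 0.154]
contact_force: [-1.3, 0.0, -1.8]
gripper_width: 85.5
```

Run:
```python
from pl2 import *
P,Rg=tgt((-85,-13,60),48,1,110); D=ik(P,Rg)[0]
show([[0,-.1,-.8,-1.4,-.9,-.4],D])
```

```text
t 5.05 fk err [-5.2  5.5 -1.8] [-0.  0.  0.] q [ 0.1  -0.11 -0.79 -1.11 -0.88 -0.73]
[0.013, 0.025, 0.015, 4.2, -5.7, -1.5] |  
[0.02, 0.021, 0.019, 3.5, -6.4, -2.3] |  
[0.027, 0.001, 0.002, -0.6, -5.2, -4.7] |  
[0.027, -0.005, 0.001, -1.6, -4.5, -5.0] |  
[0.027, -0.01, -0.0, -2.6, -3.6, -5.3] | [-0.12 -0.05 -0.85 -1.76 -0.75  0.06] [357. 196. 183.]
[0.025, -0.015, -0.002, -3.3, -2.6, -5.4] |  
[0.022, -0.02, -0.004, -3.9, -1.6, -5.4] |  
[0.019, -0.023, -0.005, -4.2, -0.4, -5.2] |  
[0.016, -0.026, -0.007, -4.3, 0.7, -5.0] |  
[0.011, -0.028, -0.009, -4.2, 1.8, -4.7] | [-0.33  0.04 -0.93 -2.36 -0.5   0.84] [451.  83. 156.]
[0.007, -0.029, -0.01, -3.9, 2.9, -4.2] |  
[0.003, -0.029, -0.012, -3.4, 3.7, -3.8] |  
[-0.001, -0.028, -0.013, -2.7, 4.5, -3.2] |
```

```bash
cat > addfit.py <<'E'
import json,os,kin,numpy as np
from bench import arm
D=json.load(open("d.json")) if os.path.exists("d.json") else [list(map(list,x)) for x in kin.data[:1]]+[[[.47,-.03,-.86,.51,-.54,-2.72],[452.2,-12.3,187.5],[.131,.975,-.035,.175]]]
s=arm.read_state(); D.append([s[a].tolist() for a in("joints","position","ee_rot")]); json.dump(D,open("d.json","w"))
kin.data=D; b=kin.fit(); print(b[:4],b[4].round(1)); print(np.abs(b[5]).max()); np.save("kin.npy",np.r_[b[4],b[1:4]])
E
python3 addfit.py
python3 - <<'E'
from pl2 import *
P,Rg=tgt((-85,-13,60),48,1,110); D=ik(P,Rg)[0]; print(D)
show([[0,-.1,-.8,-1.4,-.9,-.4],D])
E
```

```text
(np.float64(1.044249230494615), -1, -1, np.float64(4.71238898038469)) [  -1.4  170.   562.4   -4.4  426.1   -1.  -159.4  299.1]
0.7505202907007366
[-0.42760239  0.1151014  -0.99858823 -2.80609361 -0.39326894  1.37399247]
t 5.05 fk err [0.  0.1 0.1] [-0.  0.  0.] q [ 0.1  -0.11 -0.79 -1.11 -0.88 -0.73]
[0.013, 0.024, 0.015, 4.2, -5.7, -1.5] |  
[0.019, 0.02, 0.019, 3.5, -6.4, -2.3] |  
[0.025, 0.003, 0.002, -0.3, -5.2, -4.5] |  
[0.026, -0.003, 0.001, -1.4, -4.5, -5.0] |  
[0.026, -0.009, 0.0, -2.4, -3.7, -5.3] | [-0.12 -0.04 -0.85 -1.78 -0.76  0.08] [357. 194. 185.]
[0.024, -0.014, -0.002, -3.2, -2.7, -5.4] |  
[0.022, -0.019, -0.003, -3.8, -1.6, -5.4] |  
[0.019, -0.023, -0.005, -4.2, -0.4, -5.3] |  
[0.016, -0.026, -0.007, -4.4, 0.8, -5.1] |  
[0.012, -0.028, -0.009, -4.3, 1.9, -4.7] | [-0.31  0.06 -0.94 -2.42 -0.53  0.89] [451.  85. 158.]
[0.007, -0.029, -0.011, -4.1, 3.0, -4.3] |  
[0.003, -0.03, -0.012, -3.6, 3.9, -3.8] |  
[-0.002, -0.029, -0.014, -2.9, 4.7, -3.3] |
```

Emit:
{"fn": "carry_out", "kwargs": {
  "increments": [
    [[0.013, 0.024, 0.015, 4.2, -5.7, -1.5, -1], [0.019, 0.02, 0.019, 3.5, -6.4, -2.3, -1], [0.025, 0.003, 0.002, -0.3, -5.2, -4.5, -1], [0.026, -0.003, 0.001, -1.4, -4.5, -5.0, -1], [0.026, -0.009, 0, -2.4, -3.7, -5.3, -1]]
  ]
}}

```text
clock: 5.55
position: [359.3, 192.3, 184.2]
ee_rot: [-0.03, 0.845, 0.337, 0.415]
contact_force: [-0.3, 1.0, -0.3]
gripper_width: 85.5
```

Emit:
{"fn": "carry_out", "kwargs": {
  "increments": [
    [[0.024, -0.014, -0.002, -3.2, -2.7, -5.4, -1], [0.022, -0.019, -0.003, -3.8, -1.6, -5.4, -1], [0.019, -0.023, -0.005, -4.2, -0.4, -5.3, -1], [0.016, -0.026, -0.007, -4.4, 0.8, -5.1, -1], [0.012, -0.028, -0.009, -4.3, 1.9, -4.7, -1]]
  ]
}}

```text
clock: 6.05
position: [452.6, 81.1, 157.8]
ee_rot: [0.072, 0.87, 0.08, 0.481]
contact_force: [0.0, 0.2, -0.7]
gripper_width: 85.6
```

```bash
python3 addfit.py
python3 - <<'E'
from pl2 import *
P,Rg=tgt((-85,-13,60),48,1,110); D=ik(P,Rg)[0]; print(D)
P,Rg=tgt((-85,-13,60),48,1,0); E=ik(P,Rg)[0]; print(E)
show([D])
E
```

```text
(np.float64(1.4016571011198187), -1, -1, np.float64(4.71238898038469)) [  -2.4  164.4  565.1   -1.2  424.8   -0.8 -159.6  299.4]
0.7505202907007366
[-0.42835095  0.10994966 -0.99983233 -2.80152726 -0.38969202  1.36977837]
[-0.40300279  0.45563031 -0.95831524 -2.96940749 -0.68286692  1.53477393]
t 6.05 fk err [-0.4 -0.3  0. ] [-0.  0.  0.] q [-0.31  0.05 -0.94 -2.41 -0.52  0.88]
[0.006, -0.028, -0.011, -3.9, 2.9, -4.1] |  
[0.002, -0.028, -0.012, -3.5, 3.8, -3.7] |  
[-0.002, -0.028, -0.014, -2.9, 4.6, -3.2] |
```

Emit:
{"fn": "carry_out", "kwargs": {
  "increments": [
    [[0.006, -0.028, -0.011, -3.9, 2.9, -4.1, -1], [0.002, -0.028, -0.012, -3.5, 3.8, -3.7, -1], [-0.002, -0.028, -0.014, -2.9, 4.6, -3.2, -1], [0, 0, 0, 0, 0, 0, -1]]
  ]
}}

```text
clock: 6.45
position: [458.8, -3.6, 120.4]
ee_rot: [0.119, 0.906, -0.051, 0.403]
contact_force: [-0.8, -0.2, -0.9]
gripper_width: 85.5
```

Run:
```python
from h import *
st(); delta((-85,-13,60),48)
crop("side",160,80,480,320,2.5,"side4"); crop("top",220,80,460,300,2.7,"top4")
```

```text
clock 6.45 tcp [458.8  -3.6 120.4] tcp clamp [-153.2  -13.3  120.4] grasp clamp [-167.1  -13.3  132.9] w 85.5 F [-0.8 -0.2 -0.9] j [-0.43  0.11 -1.   -2.8  -0.39  1.36]
target TCP [538.2 -24.2  47.5] d mm [ 79.5 -20.6 -72.9] rot [-0.16 -0.01  0.14] t 6.45
```

View pics/side4.png

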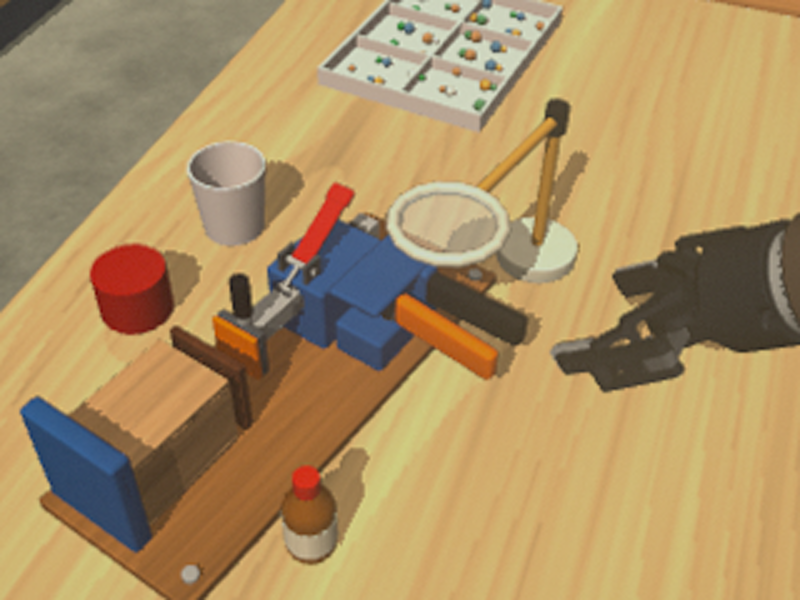

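View pics/top4.png

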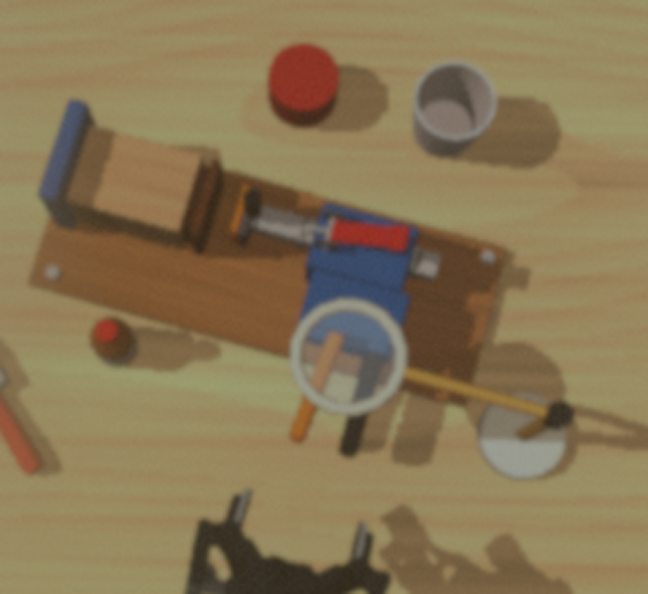

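Emit:
{"fn": "carry_out", "kwargs": {
  "increments": [
    [[0.02, -0.005, -0.019, 0, 0, 0, -1], [0.02, -0.005, -0.019, 0, 0, 0, -1], [0.02, -0.005, -0.019, 0, 0, 0, -1], [0.02, -0.006, -0.018, 0, 0, 0, -1], [0.003, -0.001, -0.002, 0, 0, 0, -1]]
  ]
}}

```text
clock: 7.05
position: [542.6, -24.7, 41.7]
ee_rot: [0.116, 0.906, -0.051, 0.403]
contact_force: [-0.3, -0.2, 0.4]
gripper_width: 85.4
```

Run:
```python
from h import *
st(); delta((-85,-13,60),48)
crop("side",160,80,480,320,2.5,"side5"); crop("top",220,80,460,300,2.7,"top5")
```

```text
clock 7.05 tcp [542.6 -24.7  41.7] tcp clamp [-66.7 -12.4  41.7] grasp clamp [-80.6 -12.5  54.2] w 85.4 F [-0.3 -0.2  0.4] j [-0.4   0.48 -0.95 -2.97 -0.7   1.54]
target TCP [538.2 -24.2  47.5] d mm [-4.4  0.5  5.8] rot [-0.11 -0.05 -0.14] t 7.05
```

View pics/side5.png

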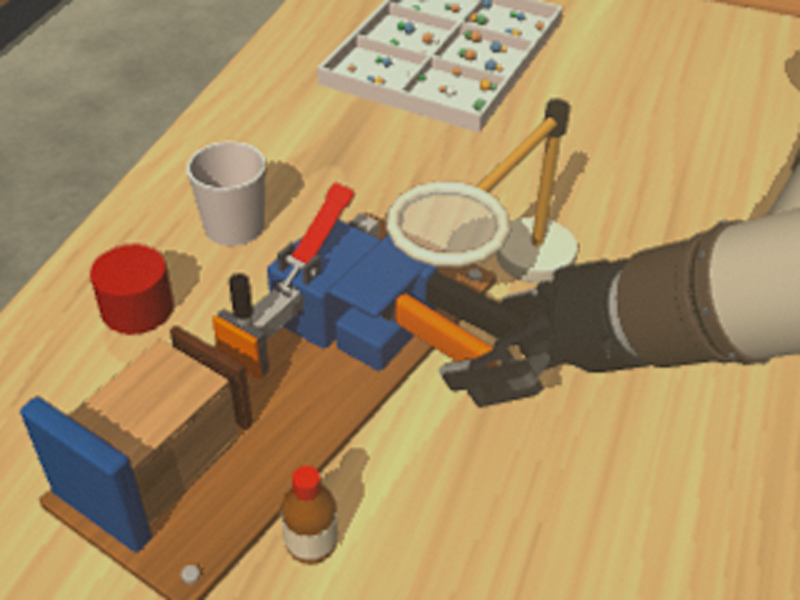

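View pics/top5.png

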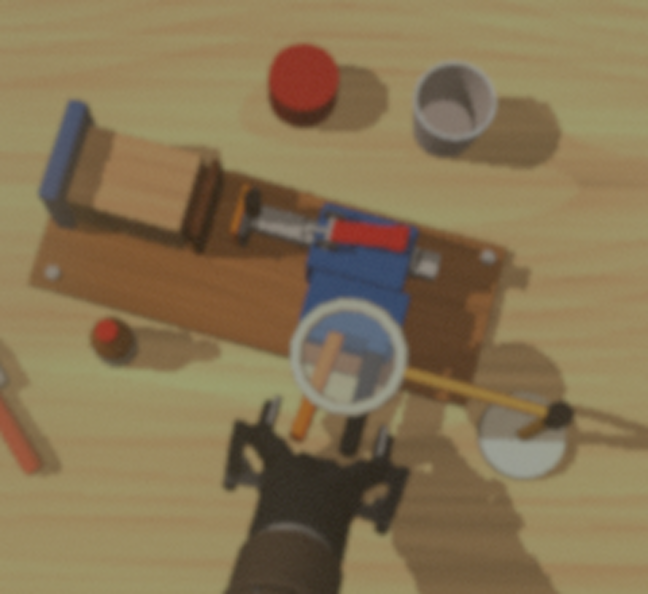

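Emit:
{"fn": "carry_out", "kwargs": {
  "increments": [
    [[-0.0005, -0.002, 0, 0, 0, 0, 1], [-0.0005, -0.002, 0, 0, 0, 0, 1], [-0.0005, -0.002, 0, 0, 0, 0, 1]]
  ]
}}

```text
clock: 7.45
position: [537.6, -31.3, 44.4]
ee_rot: [0.117, 0.906, -0.052, 0.403]
contact_force: [-52.0, -35.4, 42.7]
gripper_width: 43.9
```

Run:
```python
from h import *
st()
```

```text
clock 7.45 tcp [537.6 -31.3  44.4] tcp clamp [-69.9 -20.   44.4] grasp clamp [-83.8 -20.   56.9] w 43.9 F [-52.  -35.4  42.7] j [-0.43  0.47 -0.96 -2.94 -0.69  1.53]
```

Emit:
{"fn": "carry_out", "kwargs": {
  "increments": [
    [[-0.004, -0.002, 0.003, 0, 0, 0, 1], [-0.001, -0.002, 0.001, 0, 0, 0, 1]]
  ]
}}

```text
clock: 7.65
position: [534.6, -36.8, 45.9]
ee_rot: [0.117, 0.907, -0.052, 0.401]
contact_force: [27.8, 8.9, -33.9]
gripper_width: 32.6
```

Run:
```python
from h import *
st()
```

```text
clock 7.65 tcp [534.6 -36.8  45.9] tcp clamp [-71.4 -26.1  45.9] grasp clamp [-85.2 -26.1  58.5] w 32.6 F [ 27.8   8.9 -33.9] j [-0.44  0.45 -0.95 -2.92 -0.67  1.52]
```

Emit:
{"fn": "carry_out", "kwargs": {
  "increments": [
    [[0.001, 0.003, -0.001, 0, 0, 0, -0.7], [0.002, 0.005, -0.001, 0, 0, 0, -0.7], [0.002, 0.005, 0, 0, 0, 0, -0.7], [0, 0, 0, 0, 0, 0, -0.7]]
  ]
}}

```text
clock: 8.05
position: [538.9, -21.9, 45.7]
ee_rot: [0.116, 0.906, -0.052, 0.403]
contact_force: [-0.4, -0.8, 0.5]
gripper_width: 72.8
```

Run:
```python
from h import *
st()
crop("side",160,80,480,320,2.5,"side6")
```

```text
clock 8.05 tcp [538.9 -21.9  45.7] tcp clamp [-71.  -10.6  45.7] grasp clamp [-84.9 -10.6  58.2] w 72.8 F [-0.4 -0.8  0.5] j [-0.4   0.46 -0.96 -2.98 -0.69  1.54]
```

View pics/side6.png

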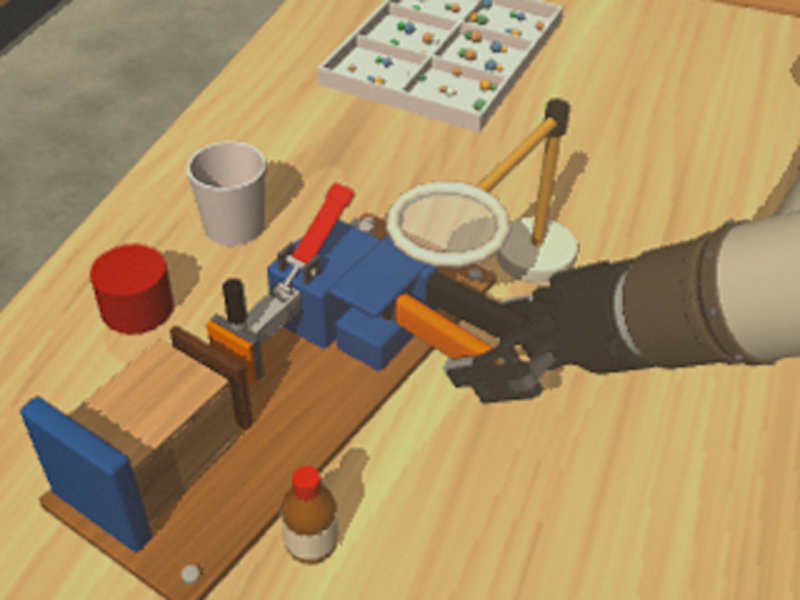

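Emit:
{"fn": "carry_out", "kwargs": {
  "increments": [
    [[-0.001, -0.005, 0, 0, 0, 0, 1], [-0.0015, -0.005, 0.0005, 0, 0, 0, 1], [-0.002, -0.004, 0.001, 0, 0, 0, 1], [-0.001, 0, 0.001, 0, 0, 0, 1]]
  ]
}}

```text
clock: 8.5
position: [532.6, -36.3, 46.7]
ee_rot: [0.116, 0.907, -0.052, 0.401]
contact_force: [12.1, 3.5, -18.9]
gripper_width: 31.9
```

Run:
```python
from h import *
st()
```

```text
clock 8.5 tcp [532.6 -36.3  46.7] tcp clamp [-73.4 -26.1  46.7] grasp clamp [-87.3 -26.2  59.3] w 31.9 F [ 12.1   3.5 -18.9] j [-0.45  0.45 -0.95 -2.91 -0.67  1.52]
```

Emit:
{"fn": "carry_out", "kwargs": {
  "increments": [
    [[0.001, 0.004, -0.001, 0, 0, 0, -0.7], [0.002, 0.005, -0.001, 0, 0, 0, -0.7], [0.002, 0.005, 0, 0, 0, 0, -0.7], [0, 0, 0, 0, 0, 0, -0.7]]
  ]
}}

```text
clock: 8.9
position: [538.9, -22.2, 45.9]
ee_rot: [0.117, 0.906, -0.052, 0.403]
contact_force: [-0.5, -0.2, -0.6]
gripper_width: 72.8
```

Emit:
{"fn": "carry_out", "kwargs": {
  "increments": [
    [[-0.001, -0.005, 0, 0, 0, 0, 1], [-0.001, -0.005, 0.0005, 0, 0, 0, 1], [-0.0015, -0.004, 0.001, 0, 0, 0, 1], [-0.001, 0, 0.001, 0, 0, 0, 1]]
  ]
}}

```text
clock: 9.3
position: [532.6, -36.3, 47.0]
ee_rot: [0.116, 0.907, -0.052, 0.401]
contact_force: [8.4, 3.1, -16.6]
gripper_width: 32.2
```

Run:
```python
from h import *
st()
crop("side",160,80,480,320,2.5,"side7")
```

```text
clock 9.3 tcp [532.6 -36.3  47. ] tcp clamp [-73.5 -26.1  47. ] grasp clamp [-87.3 -26.1  59.6] w 32.2 F [  8.4   3.1 -16.6] j [-0.45  0.45 -0.95 -2.91 -0.67  1.52]
```

View pics/side7.png

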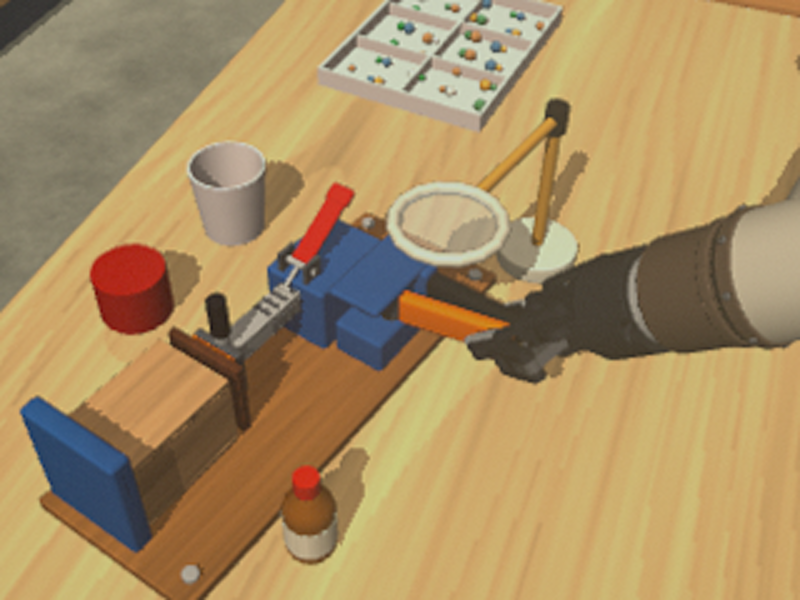

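Emit:
{"fn": "carry_out", "kwargs": {
  "increments": [
    [[0.001, 0.004, -0.001, 0, 0, 0, -0.7], [0.002, 0.005, -0.001, 0, 0, 0, -0.7], [0.0015, 0.005, 0, 0, 0, 0, -0.7], [0, 0, 0, 0, 0, 0, -0.7]]
  ]
}}

```text
clock: 9.75
position: [539.3, -22.1, 46.7]
ee_rot: [0.117, 0.906, -0.052, 0.404]
contact_force: [-1.7, -0.0, -0.1]
gripper_width: 72.6
```

Emit:
{"fn": "carry_out", "kwargs": {
  "increments": [
    [[-0.001, -0.005, 0, 0, 0, 0, 1], [-0.001, -0.005, 0.0005, 0, 0, 0, 1], [-0.0015, -0.004, 0.001, 0, 0, 0, 1], [-0.001, 0, 0.001, 0, 0, 0, 1], [0, 0, 0, 0, 0, 0, 1]]
  ]
}}

```text
clock: 10.25
position: [532.1, -36.1, 48.2]
ee_rot: [0.116, 0.907, -0.052, 0.401]
contact_force: [-10.4, -4.9, 3.6]
gripper_width: 32.4
```

Emit:
{"fn": "carry_out", "kwargs": {
  "increments": [
    [[0.001, 0.004, -0.001, 0, 0, 0, -0.7], [0.002, 0.005, -0.001, 0, 0, 0, -0.7], [0.0015, 0.005, 0, 0, 0, 0, -0.7], [0, 0, 0, 0, 0, 0, -0.7]]
  ]
}}

```text
clock: 10.65
position: [539.5, -22.2, 47.0]
ee_rot: [0.117, 0.906, -0.052, 0.404]
contact_force: [0.1, 0.3, 0.6]
gripper_width: 72.8
```

Run:
```python
from h import *
st()
crop("side",160,80,480,320,2.5,"side8",[W1((71,153,84)),W1((36,153,84)),W1((71,131,122))]); crop("top",220,80,460,300,2.7,"top8")
```

```text
clock 10.65 tcp [539.5 -22.2  47. ] tcp clamp [-70.4 -10.8  47. ] grasp clamp [-84.3 -10.8  59.5] w 72.8 F [0.1 0.3 0.6] j [-0.4   0.46 -0.96 -2.97 -0.69  1.54]
```

View pics/side8.png

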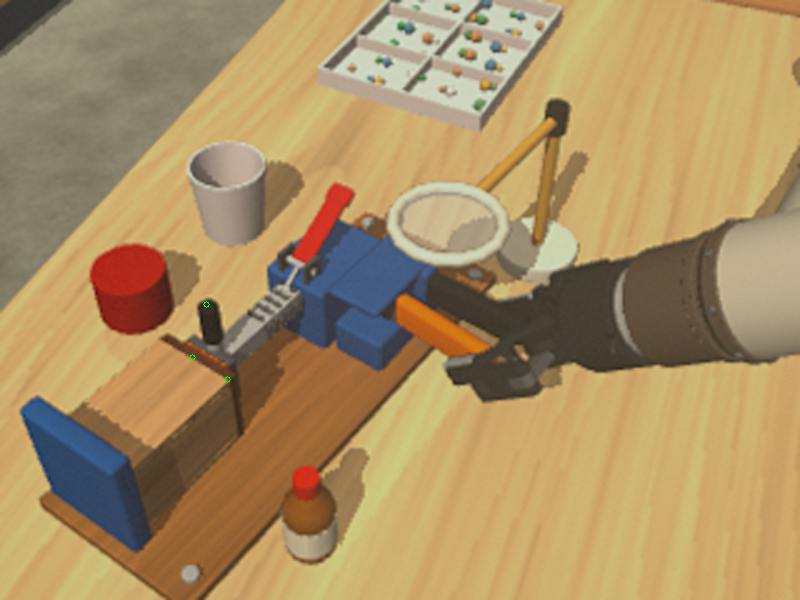

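View pics/top8.png

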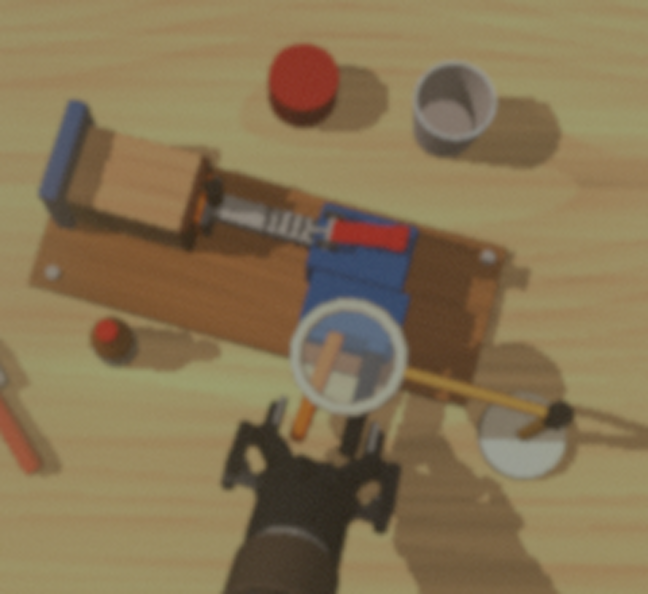

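Emit:
{"fn": "carry_out", "kwargs": {
  "increments": [
    [[-0.001, -0.005, 0, 0, 0, 0, 1], [-0.001, -0.005, 0.0005, 0, 0, 0, 1], [-0.0015, -0.004, 0.001, 0, 0, 0, 1], [-0.001, 0, 0.001, 0, 0, 0, 1], [0, 0, 0, 0, 0, 0, 1]]
  ]
}}

```text
clock: 11.25
position: [533.3, -36.4, 47.9]
ee_rot: [0.116, 0.907, -0.052, 0.401]
contact_force: [2.7, -1.0, -9.5]
gripper_width: 32.1
```

Run:
```python
from h import *
st()
crop("side",160,80,480,320,2.5,"side9",[W1((71,153,84)),W1((36,153,84)),W1((71,131,122))])
```

```text
clock 11.25 tcp [533.3 -36.4  47.9] tcp clamp [-72.7 -26.1  47.9] grasp clamp [-86.6 -26.1  60.5] w 32.1 F [ 2.7 -1.  -9.5] j [-0.45  0.45 -0.95 -2.91 -0.66  1.52]
```

View pics/side9.png

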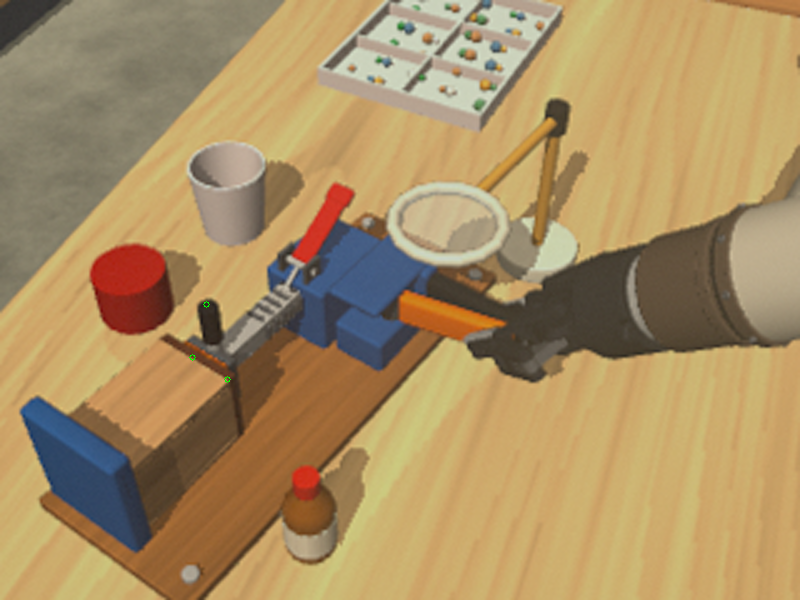

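Emit:
{"fn": "carry_out", "kwargs": {
  "increments": [
    [[0.001, 0.004, -0.001, 0, 0, 0, -0.8], [0.002, 0.005, -0.001, 0, 0, 0, -0.8], [0.001, 0.005, 0, 0, 0, 0, -0.8], [0, 0, 0, 0, 0, 0, -0.8], [0, 0, 0, 0, 0, 0, -0.8]]
  ]
}}

```text
clock: 11.8
position: [538.3, -22.5, 47.7]
ee_rot: [0.117, 0.906, -0.052, 0.403]
contact_force: [0.5, -0.2, 0.1]
gripper_width: 77.0
```

Emit:
{"fn": "carry_out", "kwargs": {
  "increments": [
    [[-0.001, -0.005, 0, 0, 0, 0, 1], [-0.001, -0.005, 0.0005, 0, 0, 0, 1], [-0.001, -0.004, 0.001, 0, 0, 0, 1], [-0.001, 0, 0, 0, 0, 0, 1], [0, 0, 0, 0, 0, 0, 1]]
  ]
}}

```text
clock: 12.3
position: [532.8, -36.2, 48.7]
ee_rot: [0.116, 0.907, -0.052, 0.402]
contact_force: [-7.4, -2.2, 5.5]
gripper_width: 32.4
```

Emit:
{"fn": "carry_out", "kwargs": {
  "increments": [
    [[0.001, 0.004, 0, 0, 0, 0, -0.8], [0.001, 0.005, 0, 0, 0, 0, -1], [0.001, 0.004, 0, 0, 0, 0, -1], [0, 0, 0, 0, 0, 0, -1], [0, 0, 0, 0, 0, 0, -1]]
  ]
}}

```text
clock: 12.8
position: [537.4, -23.5, 48.9]
ee_rot: [0.117, 0.906, -0.052, 0.403]
contact_force: [-0.1, -0.1, 1.2]
gripper_width: 85.5
```

Run:
```python
from h import *
st()
crop("side",160,80,480,320,2.5,"side10")
a,b,c=[cv2.imread(f"pics/side{i}.png").astype(int) for i in (8,9,10)]
for x,y in((a,b),(b,c),(a,c)): print(np.abs(x-y).max(2)[310:460,120:290].mean())
im=np.hstack([cv2.resize(cv2.imread(f"pics/side{i}.png")[280:450,110:300],None,fx=2,fy=2) for i in (8,10)]); cv2.imwrite("pics/cmp.png",im)
```

```text
clock 12.8 tcp [537.4 -23.5  48.9] tcp clamp [-72.1 -12.6  48.9] grasp clamp [-86.  -12.6  61.4] w 85.5 F [-0.1 -0.1  1.2] j [-0.41  0.45 -0.96 -2.97 -0.68  1.53]
2.235921568627451
2.489137254901961
1.8865882352941177
```

View pics/cmp.png

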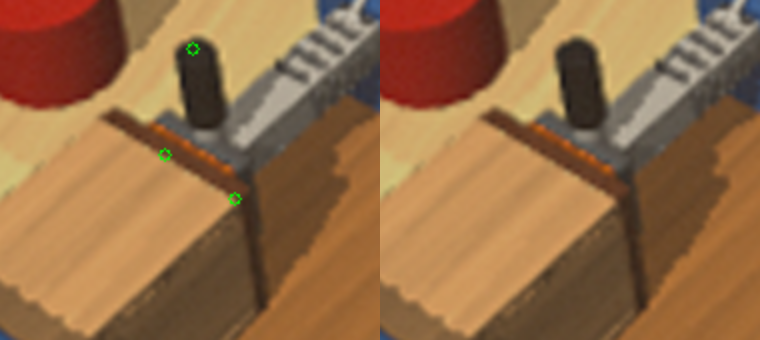

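```bash
cat > p3.py <<'E'
from pl2 import *
def down(P,flip):
    b=np.diag([-1,1,-1.]) if flip else np.diag([1,-1,-1.]); return np.array(P,float),R.from_euler("z",h.p[2])*R.from_matrix(b)
if __name__=="__main__":
    for flip in (0,1):
        for G in [(71,-30,300),(71,-30,90),(71,156,97),(71,108,97)]:
            w=h.W1(G); print(flip,G,w.round(0),[s.round(2).tolist() for s in ik(*down(w,flip),20)])
        print([s.round(2).tolist() for s in ik(*down((420,20,320),flip),20)])
    P,Rg=tgt((-85,-13,60),48,1,110); D=ik(P,Rg)[0]; print(D)
    h.delta((-85-110*np.sin(np.radians(48)),-13,60+110*np.cos(np.radians(48))),48)
E
python3 p3.py
```

```text
0 (71, -30, 300) [671. -77. 300.] [[0.13, 0.44, 0.26, 0.0, -1.39, 1.19]]
0 (71, -30, 90) [671. -77.  90.] [[0.13, 0.59, -0.03, -0.0, -0.96, 1.19]]
0 (71, 156, 97) [719. 103.  97.] [[0.37, 0.66, 0.13, 0.0, -1.04, 0.95]]
0 (71, 108, 97) [706.  57.  97.] [[0.31, 0.63, 0.07, -0.0, -1.02, 1.01]]
[[0.44, -0.03, -0.29, 0.0, -1.31, 0.87]]
1 (71, -30, 300) [671. -77. 300.] [[0.13, 0.44, 0.26, -0.0, -1.39, -1.95]]
1 (71, -30, 90) [671. -77.  90.] [[0.13, 0.59, -0.03, -0.0, -0.96, -1.95]]
1 (71, 156, 97) [719. 103.  97.] [[0.37, 0.66, 0.13, -0.0, -1.04, -2.19]]
1 (71, 108, 97) [706.  57.  97.] [[0.31, 0.63, 0.07, 0.0, -1.02, -2.14]]
[[0.44, -0.03, -0.29, -0.0, -1.31, -2.27]]
[-0.42835095  0.10994966 -0.99983233 -2.80152726 -0.38969202  1.36977837]
target TCP [459.2  -3.4 121.1] d mm [-78.2  20.2  72.2] rot [-0.   -0.03 -0.05] t 12.85
```

Emit:
{"fn": "carry_out", "kwargs": {
  "increments": [
    [[-0.015, 0.004, 0.014, 0, 0, 0, -1], [-0.02, 0.005, 0.018, 0, 0, 0, -1], [-0.02, 0.005, 0.018, 0, 0, 0, -1], [-0.02, 0.005, 0.018, 0, 0, 0, -1], [-0.003, 0.001, 0.004, 0, 0, 0, 1]]
  ]
}}

```text
clock: 13.35
position: [457.7, -3.2, 122.7]
ee_rot: [0.116, 0.906, -0.053, 0.404]
contact_force: [-0.7, 0.1, -0.5]
gripper_width: 73.1
```

Run:
```python
from p3 import *
T=ik(*down((420,20,320),0),20)[0]
for c6 in (-.3,1.1):
    show([[-.1,-.1,-.8,-1.4,-.9,c6],T])
```

```text
t 13.35 fk err [-1.  -0.4 -0.3] [-0.  0.  0.] q [-0.43  0.1  -1.   -2.79 -0.39  1.36]
[0.002, 0.027, 0.015, 2.7, -5.0, 3.4] |  
[-0.003, 0.028, 0.013, 3.5, -4.1, 4.0] |  
[-0.007, 0.028, 0.011, 4.0, -3.1, 4.6] |  
[-0.012, 0.026, 0.009, 4.3, -1.9, 5.0] |  
[-0.016, 0.024, 0.007, 4.3, -0.6, 5.4] | [-0.27  0.   -0.9  -2.1  -0.64  0.53] [420. 129. 178.]
[-0.02, 0.02, 0.005, 4.0, 0.7, 5.6] |  
[-0.023, 0.015, 0.002, 3.5, 2.0, 5.7] |  
[-0.025, 0.01, 0.0, 2.8, 3.3, 5.5] |  
[-0.026, 0.004, -0.001, 1.8, 4.3, 5.2] |  
[-0.026, -0.003, -0.002, 0.7, 5.2, 4.8] | [-0.1 -0.1 -0.8 -1.4 -0.9 -0.3] [300. 174. 181.]
[-0.005, -0.003, -0.001, -3.9, -3.3, 6.7] |  
[-0.004, -0.004, -0.0, -3.8, -3.3, 6.7] |  
[-0.003, -0.005, -0.0, -3.7, -3.3, 6.8] |  
[-0.002, -0.006, 0.0, -3.5, -3.3, 6.8] |  
[-0.001, -0.007, 0.001, -3.4, -3.3, 6.8] | [ 0.03 -0.08 -0.67 -1.05 -1.   -0.01] [285. 149. 181.]
[0.0, -0.008, 0.001, -3.3, -3.2, 6.8] |  
[0.002, -0.009, 0.002, -3.2, -3.2, 6.8] |  
[0.003, -0.01, 0.003, -3.2, -3.1, 6.8] |  
[0.005, -0.01, 0.004, -3.1, -3.0, 6.8] |  
[0.006, -0.01, 0.005, -3.1, -2.9, 6.8] | [ 0.
[... 1242 characters left out ...]
-2.7, -0.6, 7.3] |  
[-0.022, -0.003, -0.002, -2.9, -0.4, 7.2] |  
[-0.008, -0.005, -0.001, -3.7, -0.5, 7.7] |  
[-0.005, -0.009, -0.0, -3.9, -0.5, 7.5] |  
[-0.002, -0.012, 0.001, -4.2, -0.5, 7.2] | [ 0.03 -0.08 -0.67 -1.05 -1.    1.04] [285. 149. 181.]
[0.001, -0.014, 0.003, -4.5, -0.5, 6.8] |  
[0.005, -0.016, 0.005, -4.8, -0.6, 6.5] |  
[0.009, -0.017, 0.008, -5.1, -0.8, 6.1] |  
[0.013, -0.017, 0.011, -5.3, -1.0, 5.7] |  
[0.016, -0.017, 0.014, -5.5, -1.2, 5.3] | [ 0.26 -0.06 -0.46 -0.47 -1.17  0.95] [330.  68. 222.]
[0.02, -0.015, 0.018, -5.7, -1.5, 4.8] |  
[0.022, -0.013, 0.022, -5.8, -1.9, 4.4] |  
[0.024, -0.011, 0.027, -5.8, -2.3, 3.9] |  
[0.025, -0.008, 0.031, -5.8, -2.7, 3.4] |
```

Second variant (24 rows).

Emit:
{"fn": "carry_out", "kwargs": {
  "increments": [
    [[0.002, 0.023, 0.012, -2.8, -3.1, 7.1, 1], [-0.001, 0.023, 0.011, -2.6, -3.0, 7.2, 1], [-0.004, 0.023, 0.01, -2.4, -2.9, 7.3, 1], [-0.008, 0.023, 0.009, -2.3, -2.7, 7.4, 1], [-0.011, 0.021, 0.007, -2.2, -2.4, 7.5, 1]]
  ]
}}

```text
clock: 13.85
position: [437.0, 110.4, 169.9]
ee_rot: [-0.211, 0.83, -0.001, 0.517]
contact_force: [-0.2, 0.8, -0.3]
gripper_width: 0.1
```

Emit:
{"fn": "carry_out", "kwargs": {
  "increments": [
    [[-0.014, 0.019, 0.006, -2.1, -2.2, 7.5, 1], [-0.017, 0.017, 0.004, -2.1, -1.9, 7.6, 1], [-0.019, 0.014, 0.002, -2.2, -1.5, 7.6, 1], [-0.02, 0.01, 0.001, -2.3, -1.2, 7.5, 1], [-0.021, 0.006, 0, -2.5, -0.9, 7.4, 1]]
  ]
}}

```text
clock: 14.35
position: [345.4, 176.0, 182.5]
ee_rot: [-0.513, 0.678, 0.077, 0.52]
contact_force: [-1.2, 1.4, -1.1]
gripper_width: 0.3
```

Run:
```python
from p3 import *
T=ik(*down((420,20,320),0),20)[0]
show([[-.1,-.1,-.8,-1.4,-.9,1.1],T])
```

```text
t 14.35 fk err [0.  0.5 0.4] [-0. -0.  0.] q [-0.15 -0.06 -0.83 -1.63 -0.81  1.15]
[-0.023, 0.001, -0.0, -2.6, -0.8, 7.3] |  
[-0.023, -0.003, -0.001, -2.9, -0.5, 7.1] |  
[-0.008, -0.005, -0.001, -3.7, -0.5, 7.7] |  
[-0.005, -0.009, -0.0, -3.9, -0.5, 7.5] |  
[-0.002, -0.012, 0.001, -4.2, -0.5, 7.2] | [ 0.03 -0.08 -0.67 -1.05 -1.    1.04] [285. 149. 181.]
[0.001, -0.014, 0.003, -4.5, -0.5, 6.8] |  
[0.005, -0.016, 0.005, -4.8, -0.6, 6.5] |  
[0.009, -0.017, 0.008, -5.1, -0.8, 6.1] |  
[0.013, -0.017, 0.011, -5.3, -1.0, 5.7] |  
[0.016, -0.017, 0.014, -5.5, -1.2, 5.3] | [ 0.26 -0.06 -0.46 -0.47 -1.17  0.95] [330.  68. 222.]
[0.02, -0.015, 0.018, -5.7, -1.5, 4.8] |  
[0.022, -0.013, 0.022, -5.8, -1.9, 4.4] |  
[0.024, -0.011, 0.027, -5.8, -2.3, 3.9] |  
[0.025, -0.008, 0.031, -5.8, -2.7, 3.4] |
```

Emit:
{"fn": "carry_out", "kwargs": {
  "increments": [
    [[-0.023, 0.001, 0, -2.6, -0.8, 7.3, 1], [-0.023, -0.003, -0.001, -2.9, -0.5, 7.1, 1], [-0.008, -0.005, -0.001, -3.7, -0.5, 7.7, 1], [-0.005, -0.009, 0, -3.9, -0.5, 7.5, 1], [-0.002, -0.012, 0.001, -4.2, -0.5, 7.2, 1]]
  ]
}}

```text
clock: 14.85
position: [284.7, 147.3, 181.6]
ee_rot: [0.773, -0.475, -0.126, -0.401]
contact_force: [-0.0, 0.1, 0.4]
gripper_width: -0.2
```

Emit:
{"fn": "carry_out", "kwargs": {
  "increments": [
    [[0.001, -0.014, 0.003, -4.5, -0.5, 6.8, 1], [0.005, -0.016, 0.005, -4.8, -0.6, 6.5, 1], [0.009, -0.017, 0.008, -5.1, -0.8, 6.1, 1], [0.013, -0.017, 0.011, -5.3, -1.0, 5.7, 1], [0.016, -0.017, 0.014, -5.5, -1.2, 5.3, 1]]
  ]
}}

```text
clock: 15.35
position: [329.4, 66.2, 222.8]
ee_rot: [0.941, -0.263, -0.095, -0.19]
contact_force: [-0.2, 0.1, -2.1]
gripper_width: 0.1
```

Emit:
{"fn": "carry_out", "kwargs": {
  "increments": [
    [[0.02, -0.015, 0.018, -5.7, -1.5, 4.8, 1], [0.022, -0.013, 0.022, -5.8, -1.9, 4.4, 1], [0.024, -0.011, 0.027, -5.8, -2.3, 3.9, 1], [0.025, -0.008, 0.031, -5.8, -2.7, 3.4, 1], [0, 0, 0, 0, 0, 0, 1]]
  ]
}}

```text
clock: 15.85
position: [423.0, 21.1, 323.3]
ee_rot: [0.992, -0.127, 0.004, -0.002]
contact_force: [0.1, 0.2, -0.2]
gripper_width: 0.3
```

Run:
```python
from p3 import *
h.st()
P,Rg=down(h.W1((71,-31,200)),0); s=arm.read_state(); print((P-s["position"]).round(1),(Rg*R.from_quat(s["ee_rot"]).inv()).as_rotvec(degrees=True).round(1))
```

```text
clock 15.85 tcp [423.   21.1 323.3] tcp clamp [-194.     1.5  323.3] grasp clamp [-194.2    1.4  342. ] w 0.3 F [ 0.1  0.2 -0.2] j [ 0.44 -0.03 -0.28  0.   -1.31  0.88]
[ 248.1  -98.8 -123.3] [-0.1  0.4 -0.2]
```

Wrist is back upright. Travel over the magnifier at z ~310, then down above the lever.

Emit:
{"fn": "carry_out", "kwargs": {
  "increments": [
    [[0.04, -0.016, 0, 0, 0.4, -0.2, 1], [0.042, -0.017, 0, 0, 0, 0, 1], [0.042, -0.017, 0, 0, 0, 0, 1], [0.042, -0.017, 0, 0, 0, 0, 1], [0.042, -0.017, 0, 0, 0, 0, 1]]
  ]
}}

```text
clock: 16.35
position: [629.1, -65.0, 318.6]
ee_rot: [0.991, -0.13, -0.005, -0.002]
contact_force: [1.4, 0.7, 1.4]
gripper_width: -0.1
```

Emit:
{"fn": "carry_out", "kwargs": {
  "increments": [
    [[0.04, -0.015, -0.02, 0, 0, 0, 1], [0, 0, -0.05, 0, 0, 0, 1], [0, 0, -0.05, 0, 0, 0, 1], [0, 0, -0.04, 0, 0, 0, 1], [0, 0, -0.02, 0, 0, 0, 1]]
  ]
}}

```text
clock: 16.85
position: [664.5, -79.4, 133.6]
ee_rot: [0.991, -0.131, -0.009, -0.002]
contact_force: [-0.3, 0.6, 0.2]
gripper_width: -0.1
```

Run:
```python
from h import *
st()
crop("side",160,80,480,320,2.5,"side11",[W1((71,-24,124))]); crop("wrist",0,0,640,400,1.2,"wr11")
```

```text
clock 16.85 tcp [664.5 -79.4 133.6] tcp clamp [ 65.  -34.3 133.6] grasp clamp [ 65.3 -34.3 152.3] w -0.1 F [-0.3  0.6  0.2] j [ 0.12  0.54  0.01 -0.01 -1.06  1.19]
```

View pics/side11.png

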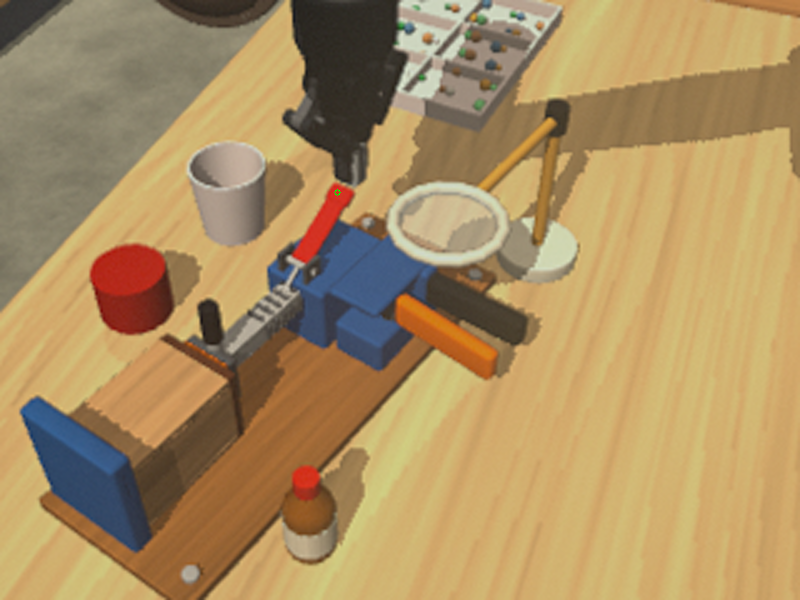

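View pics/wr11.png

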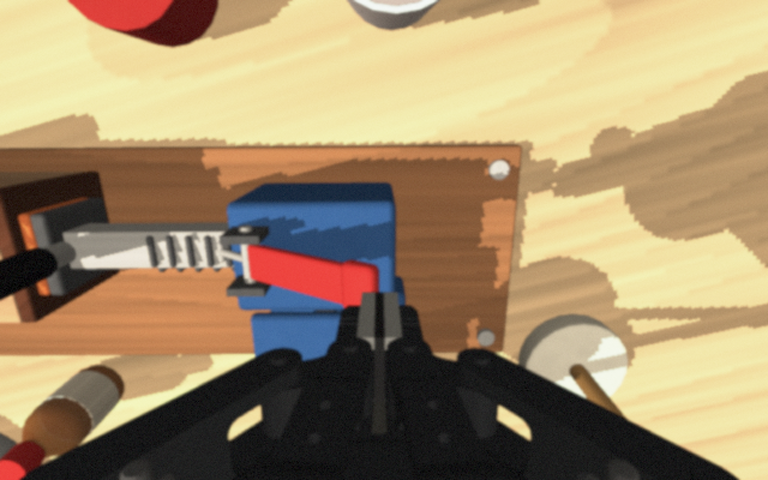

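Emit:
{"fn": "carry_out", "kwargs": {
  "increments": [
    [[0.007, 0.002, 0, 0, 0, 0, 1], [0, 0, -0.01, 0, 0, 0, 1], [0, 0, -0.012, 0, 0, 0, 1], [-0.001, -0.002, -0.012, 0, 0, 0, 1], [0, -0.001, -0.006, 0, 0, 0, 1]]
  ]
}}

```text
clock: 17.45
position: [674.0, -80.7, 100.1]
ee_rot: [0.991, -0.13, -0.002, -0.002]
contact_force: [1.6, -1.0, 4.0]
gripper_width: 0.1
```

Run:
```python
from h import *
st()
crop("side",160,80,480,320,2.5,"side12",[W1((71,-36,87))]); crop("wrist",0,0,640,400,1.2,"wr12")
```

```text
clock 17.45 tcp [674.  -80.7 100.1] tcp clamp [ 74.6 -33.2 100.1] grasp clamp [ 74.7 -33.2 118.8] w 0.1 F [ 1.6 -1.   4. ] j [ 0.12  0.58 -0.01 -0.   -0.99  1.2 ]
```

View pics/side12.png

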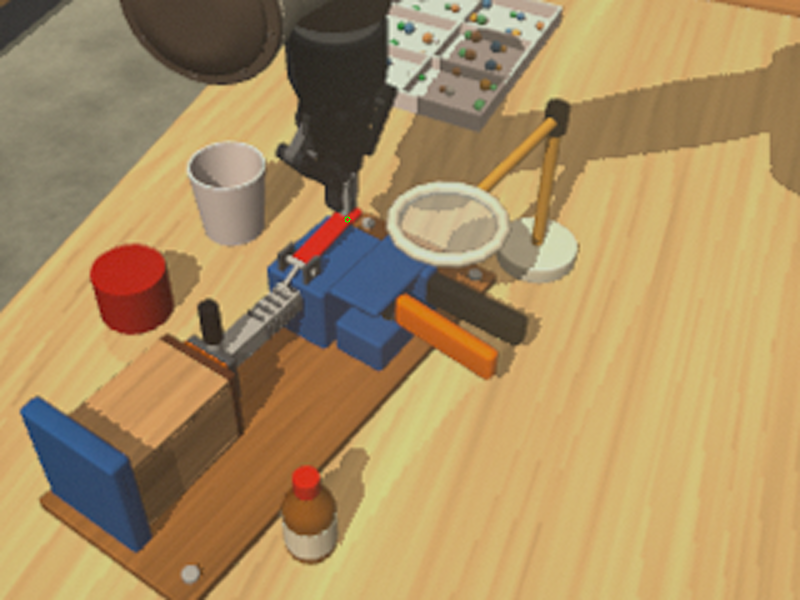

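View pics/wr12.png

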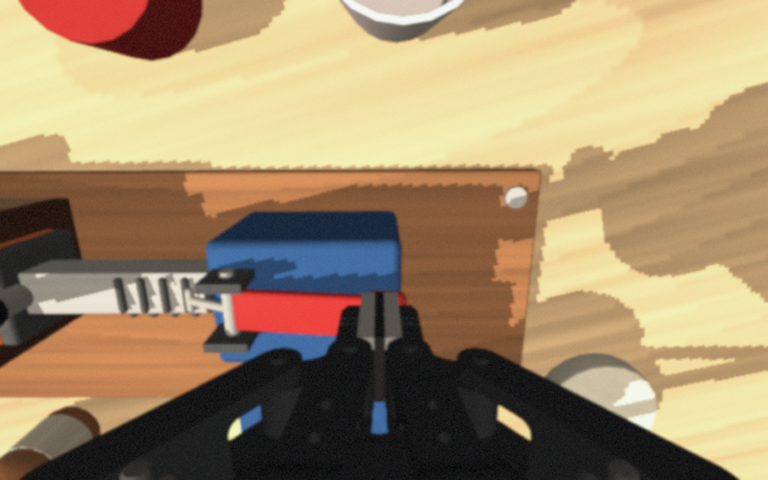

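Lever is going down with 4 N. Continue to the stop.

Emit:
{"fn": "carry_out", "kwargs": {
  "increments": [
    [[-0.002, 0, -0.006, 0, 0, 0, 1], [0, -0.001, -0.004, 0, 0, 0, 1], [0, 0, -0.002, 0, 0, 0, 1], [0, 0, -0.001, 0, 0, 0, 1]]
  ]
}}

```text
clock: 17.95
position: [672.4, -81.2, 87.9]
ee_rot: [0.992, -0.13, -0.002, -0.002]
contact_force: [1.0, 0.3, 3.5]
gripper_width: -0.2
```

Run:
```python
from h import *
st()
```

```text
clock 17.95 tcp [672.4 -81.2  87.9] tcp clamp [ 73.2 -34.   87.9] grasp clamp [ 73.3 -34.  106.6] w -0.2 F [1.  0.3 3.5] j [ 0.12  0.59 -0.02 -0.   -0.96  1.2 ]
```

Emit:
{"fn": "carry_out", "kwargs": {
  "increments": [
    [[0, 0, -0.001, 0, 0, 0, 1], [0, 0, -0.001, 0, 0, 0, 1]]
  ]
}}

```text
clock: 18.15
position: [672.6, -81.2, 86.8]
ee_rot: [0.992, -0.13, -0.002, -0.001]
contact_force: [-0.4, 0.9, 7.8]
gripper_width: 0.0
```

Emit:
{"fn": "carry_out", "kwargs": {
  "increments": [
    [[0, 0, -0.001, 0, 0, 0, 1], [0, 0, 0, 0, 0, 0, 1]]
  ]
}}

```text
clock: 18.35
position: [672.6, -81.2, 86.6]
ee_rot: [0.992, -0.13, -0.002, -0.001]
contact_force: [-0.2, 1.0, 8.4]
gripper_width: 0.4
```

Emit:
{"fn": "carry_out", "kwargs": {
  "increments": [
    [[0, 0, -0.001, 0, 0, 0, 1], [0, 0, -0.0005, 0, 0, 0, 1], [0, 0, 0, 0, 0, 0, 1]]
  ]
}}

```text
clock: 18.65
position: [672.8, -81.2, 86.3]
ee_rot: [0.992, -0.13, -0.001, -0.001]
contact_force: [-2.5, 3.2, 12.2]
gripper_width: -0.0
```

Emit:
{"fn": "carry_out", "kwargs": {
  "increments": [
    [[0, 0, 0.03, 0, 0, 0, 1], [0, 0, 0.04, 0, 0, 0, 1], [0.009, 0.038, 0.02, 0, 0, 0, 1], [0.0095, 0.038, 0, 0, 0, 0, 1], [0.0095, 0.038, 0, 0, 0, 0, 1]]
  ]
}}

```text
clock: 19.15
position: [699.3, 33.4, 173.5]
ee_rot: [0.991, -0.131, -0.003, -0.002]
contact_force: [-0.3, 0.2, -1.3]
gripper_width: 0.2
```

Emit:
{"fn": "carry_out", "kwargs": {
  "increments": [
    [[0.0095, 0.038, 0, 0, 0, 0, 1], [0.009, 0.036, 0, 0, 0, 0, 1], [0, 0, -0.03, 0, 0, 0, 1], [0, 0, 0, 0, 0, 0, 1]]
  ]
}}

```text
clock: 19.55
position: [714.7, 107.3, 137.1]
ee_rot: [0.991, -0.13, -0.009, 0.0]
contact_force: [-0.5, -0.9, -0.1]
gripper_width: 0.1
```

Run:
```python
from h import *
st()
crop("side",160,80,480,320,2.5,"side13",[W1((71,-36,87))]); crop("wrist",0,0,640,400,1.2,"wr13")
```

```text
clock 19.55 tcp [714.7 107.3 137.1] tcp clamp [ 66.1 159.  137.1] grasp clamp [ 66.4 159.1 155.8] w 0.1 F [-0.5 -0.9 -0.1] j [ 0.37  0.62  0.18 -0.01 -1.14  0.95]
```

View pics/side13.png

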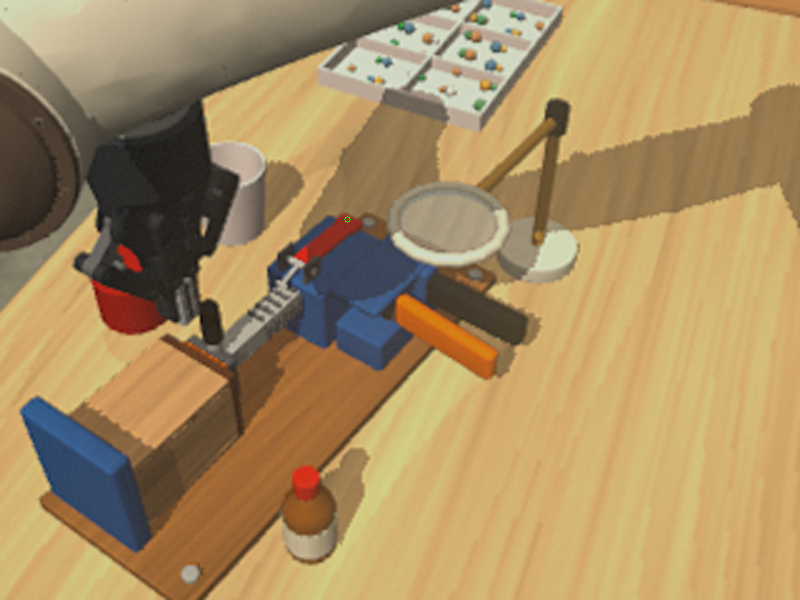

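View pics/wr13.png

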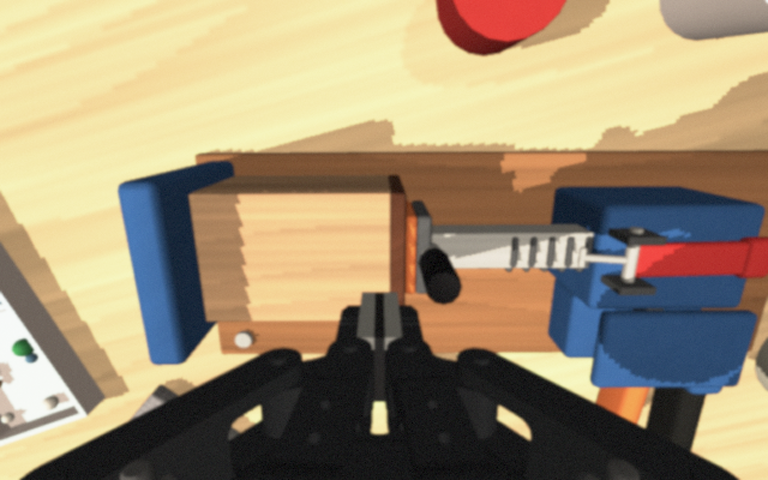

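Emit:
{"fn": "carry_out", "kwargs": {
  "increments": [
    [[0.005, -0.001, -0.015, 0, 0, 0, 1], [0, 0, -0.022, 0, 0, 0, 1], [-0.001, -0.005, 0, 0, 0, 0, 1], [-0.001, -0.004, 0, 0, 0, 0, 1], [0, 0, 0, 0, 0, 0, 1]]
  ]
}}

```text
clock: 20.15
position: [722.1, 96.1, 107.2]
ee_rot: [0.991, -0.13, -0.002, -0.002]
contact_force: [0.4, 1.6, -0.2]
gripper_width: 0.3
```

Run:
```python
from h import *
st()
```

```text
clock 20.15 tcp [722.1  96.1 107.2] tcp clamp [ 76.1 150.1 107.2] grasp clamp [ 76.2 150.  125.9] w 0.3 F [ 0.4  1.6 -0.2] j [ 0.35  0.65  0.15 -0.01 -1.07  0.96]
```

Emit:
{"fn": "carry_out", "kwargs": {
  "increments": [
    [[-0.004, 0.001, -0.006, 0, 0, 0, 1], [-0.002, -0.006, 0, 0, 0, 0, 1], [-0.002, -0.006, 0, 0, 0, 0, 1], [-0.002, -0.008, 0, 0, 0, 0, 1], [-0.002, -0.008, 0, 0, 0, 0, 1]]
  ]
}}

```text
clock: 20.65
position: [711.4, 71.8, 101.5]
ee_rot: [0.992, -0.129, 0.0, -0.004]
contact_force: [2.6, 6.0, -0.8]
gripper_width: -0.1
```

Run:
```python
from h import *
st()
crop("side",160,80,480,320,2.5,"side14"); crop("wrist",0,0,640,400,1.2,"wr14")
```

```text
clock 20.65 tcp [711.4  71.8 101.5] tcp clamp [ 71.9 123.9 101.5] grasp clamp [ 71.9 123.7 120.2] w -0.1 F [ 2.6  6.  -0.8] j [ 0.32  0.63  0.1  -0.01 -1.03  0.99]
```

View pics/wr14.png

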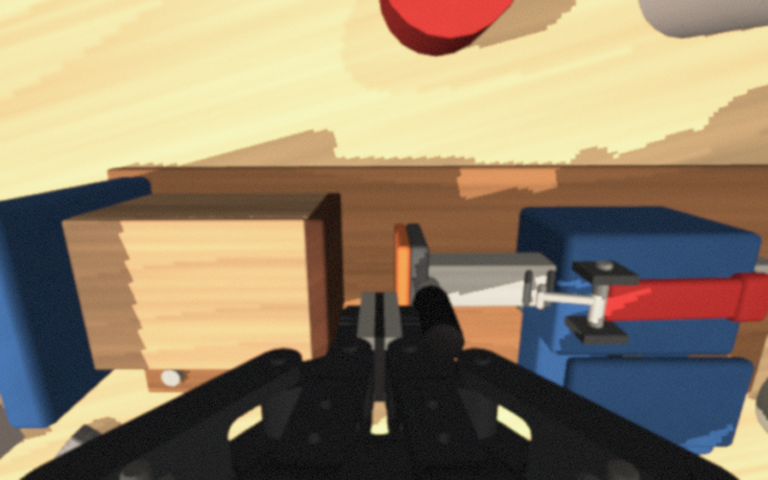

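Emit:
{"fn": "carry_out", "kwargs": {
  "increments": [
    [[-0.002, -0.007, 0, 0, 0, 0, 1], [-0.002, -0.006, 0, 0, 0, 0, 1], [-0.001, -0.004, 0, 0, 0, 0, 1]]
  ]
}}

```text
clock: 21.05
position: [707.1, 55.1, 101.5]
ee_rot: [0.992, -0.13, 0.001, -0.004]
contact_force: [4.3, 16.5, -0.4]
gripper_width: -0.0
```

Emit:
{"fn": "carry_out", "kwargs": {
  "increments": [
    [[-0.0005, -0.002, 0, 0, 0, 0, 1], [0, 0, 0, 0, 0, 0, 1]]
  ]
}}

```text
clock: 21.25
position: [707.0, 55.3, 101.6]
ee_rot: [0.992, -0.129, 0.002, -0.005]
contact_force: [4.1, 12.6, -0.9]
gripper_width: -0.1
```

Run:
```python
from h import *
st()
```

```text
clock 21.25 tcp [707.   55.3 101.6] tcp clamp [ 71.9 106.7 101.6] grasp clamp [ 71.9 106.5 120.3] w -0.1 F [ 4.1 12.6 -0.9] j [ 0.3   0.62  0.08 -0.01 -1.02  1.01]
```

Emit:
{"fn": "carry_out", "kwargs": {
  "increments": [
    [[-0.0005, -0.002, 0, 0, 0, 0, 1], [0, 0, 0, 0, 0, 0, 1]]
  ]
}}

```text
clock: 21.45
position: [707.1, 55.1, 101.6]
ee_rot: [0.992, -0.129, 0.002, -0.006]
contact_force: [4.6, 17.5, -2.2]
gripper_width: -0.5
```

Emit:
{"fn": "carry_out", "kwargs": {
  "increments": [
    [[0.001, 0.006, 0, 0, 0, 0, 1], [0.001, 0.006, 0.01, 0, 0, 0, 1], [0, 0, 0.05, 0, 0, 0, 1], [0, 0, 0.05, 0, 0, 0, 1], [0.01, 0.04, 0.05, 0, 0, 0, 1]]
  ]
}}

```text
clock: 21.95
position: [713.0, 87.4, 254.2]
ee_rot: [0.991, -0.132, -0.001, -0.001]
contact_force: [0.9, 0.3, 0.3]
gripper_width: 0.2
```

Emit:
{"fn": "carry_out", "kwargs": {
  "increments": [
    [[0, 0.05, 0.02, 0, 0, 0, 1], [-0.02, 0.05, 0.01, 0, 0, 0, 1], [-0.03, 0.05, 0, 0, 0, 0, 1], [-0.03, 0.05, 0, 0, 0, 0, 1], [-0.03, 0.05, 0, 0, 0, 0, 1]]
  ]
}}

```text
clock: 22.45
position: [616.5, 312.2, 277.6]
ee_rot: [0.991, -0.131, -0.002, -0.001]
contact_force: [0.7, 1.1, -0.4]
gripper_width: -0.3
```

Run:
```python
from h import *
st()
pts=[W1((71,86,122)),W1((71,-36,87)),W1((71,145,84))]
crop("side",160,80,480,320,2.5,"side15",pts); crop("top",220,80,460,300,2.7,"top15",pts)
```

```text
clock 22.45 tcp [616.5 312.2 277.6] tcp clamp [-80.9 332.2 277.6] grasp clamp [-80.8 332.2 296.3] w -0.3 F [ 0.7  1.1 -0.4] j [ 0.7   0.48  0.27 -0.   -1.37  0.61]
```

View pics/side15.png

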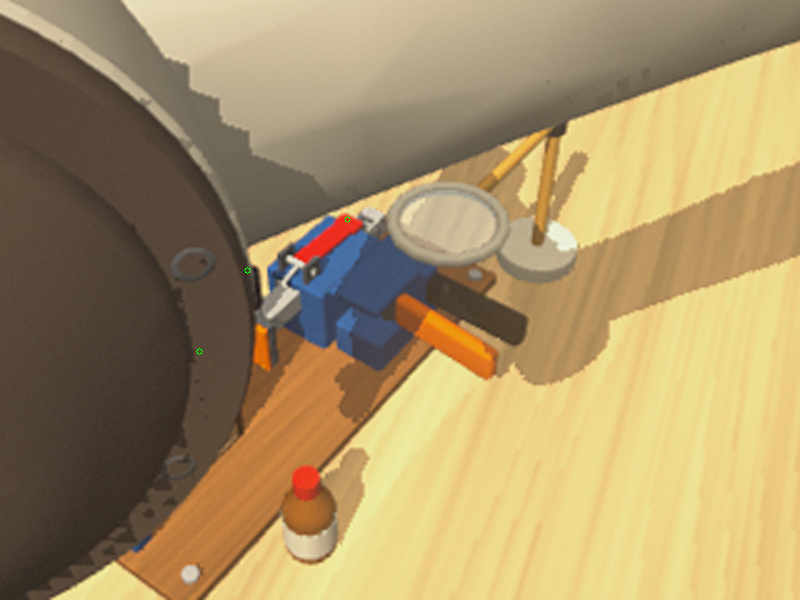

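View pics/top15.png

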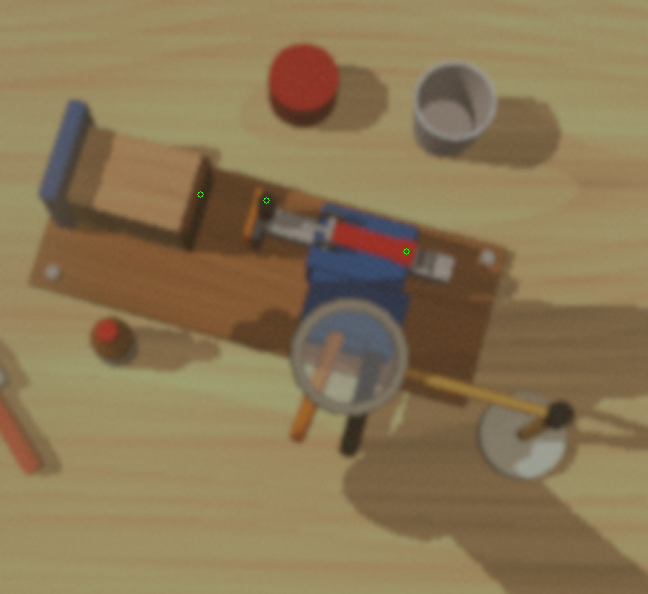

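```bash
python3 -c "
from bench import job_done
print(job_done())"
```

```text
the job is handed in; nothing more can be done
None
```

The cap is pressed home, the release lever is down and the jaw is fully back. I handed the job in at about 22.5 s of the 62 s allowed.

- **Squeezing:** I made six full squeezes and releases of the trigger, with the gripper coming in below the magnifier at a 48° tilt. Four of them brought the jaw to 45 mm travel. The last two moved neither the jaw nor the cap, so the cap was at its hard stop.
- **Lever:** I pressed it down until it stopped firmly, with the tip at z of about 86 mm and about 12 N on it. The side and top images show it still down.
- **Jaw:** I slid it back by the knob until it stopped dead; the reading rose to about 18 N with no further movement. In the top image the knob sits where it should at zero travel, and the cap is still home on the box.
- **Bystanders:** In the last top view the magnifier, dropper bottle, tub and tin are where they were. The brush was only partly in that view and looked unmoved.

**Limits of the checks:**
- In the last side view the arm hid the box and the cap, so the final cap check rests on the top view alone.
- The first squeeze was off-centre and read about 76 N at the wrist, under the 120 N limit. I corrected it, and later squeezes read 23 N or less.
- My first approach, tilted about 35°, ran into the arm's joint ranges. I turned the wrist over and came in at 48° instead.

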